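# Flatten the carved printing blocks in the bench press

## Robot

A 7-joint arm with a two-finger parallel gripper is mounted at the origin on the work surface. World frame = base frame: x ahead of the robot, y to its left, z up, the work surface at z = 0. Lengths are in m, angles in rad, forces in N, time in s.
With the tool pointing down it reaches from about 0.35 to 0.775 m from the base axis. Payload 3.1 kg.
Tool frame: the origin (TCP) lies midway between the tips of the shut fingers; the grasp point (between the pads) lies 19 mm behind it; z points along the fingers, y is the line along which they close (so a half turn about z gives the same grasp; the last joint's range is limited). The gripper opens to 85 mm and grips with 20 to 120 N. Pads are 22 mm wide; open, the fingers measure 114 mm over their backs; the gripper's body (76 mm by 85 mm) begins 54 mm behind the grasp point. The pads swing forward as they close: fully open they stand 13 mm farther back than shut.
Start: joints at [-1.2, 0.311, 0.014, 1.512, -0.004, 1.319, -0.027], TCP at [0.221, 0.504, 0.201] pointing down, gripper open.
Joint ranges: [-2.7, 2.7], [-0.3, 1.91], [-1.27, 1.3], [0.12, 2.57], [-1.44, 4.58], [0.2, 2.03], [-3.05, 3.05]. Speed limits (rad/s): [2.79, 2.79, 3.14, 3.14, 3.14, 3.14, 3.14].

## Interface

Orientations are given as a 3x3 rotation matrix whose columns are the frame's x, y, z axes.
In Python, from plant import monitor, vision, ticket, spotter gives the robot as it stands.
- The arm moves only by the tool carry_out, never from a script. Its argument "plan" is a list that holds one entry, the list of rows, each a list of 7 numbers: the shift along the tool's x, y, z scaled (see below), then the turn, a rotation vector about the tool's x, y, z scaled (see below), then the opening, from 0 (shut) to 1 (fully open). In form: [[[x, y, z, wx, wy, wz, gripper], ...]]. A call has 1 to 20 rows; each row shifts and turns the commanded pose from where the row before left it, along the tool's axes as they then stand; what a row does not reach is not made up. The controller multiplies each number of a shift by 50 mm and each number of a turn by 5 degrees. A row lasts 1/10 s, in which the tool goes at most 50 mm and 8.59 degrees, less where a joint would pass 70% of its speed; a pose out of reach is approached as far as the arm can. A call with a number of a shift or a turn outside -1 to 1 is refused whole. A call with a gripper value outside its range is refused whole. The fingers move at their own pace and stop on an object; "squeeze" is the grip in N (left out, the last holds). Time passes only in rows, so rows that do not move let the fingers close. It gives the time, the measured TCP pose, the force, the opening and the grip force at its end, in the units of the state.
- monitor.sense(): the state, without advancing time (a new reading comes with each control period).
- vision.capture(name): name is "side" or "top"; returns the picture (400x640x3 uint8, red, green, blue); there is no depth.
- vision.camera_info(name): a dict with "mtx" (3x3 intrinsics, pixels), "pose" (4x4, takes a point from camera to world coordinates). Camera axes: x right, y down, z forward; pixel columns grow to the right and rows downward; lengths in m; the calibration is good to about 2 mm. A picture is of the moment at which its call begins. camera_info takes no time and is no camera call.
- ticket.job_done(): hands the job in; it is judged then, once.
Trained networks look in the newest picture that a camera, given by its name, has taken for a name from the list of things; names that differ only in an ending like _2 or _b are one class to them, and where a whole thing is asked for, a point or a joint stands for the part that bears it (a point fixed in the world has none). Each returns a list of dicts, best first, with "conf" (0 to 1); they miss things now and then, are a little off and sometimes report something else, mostly with a low value. They report only what shows in the picture. A call takes as long as a camera call. They do not tell look-alikes from the thing itself.
- spotter.cut_out(thing, camera): "mask" (400x640 bool, what is visible of it) and "position" ([column, row] in pixels, amid what is visible of it).
The state is a dict: "time_s": time; "qpos": joint angles; "joint_velocities": joint speeds; "tau": joint torques, N m; "ee_pos": TCP position; "tcp_rot": TCP orientation; "wrist_force": force on the tool from outside, world axes, zero at the start; "ft_torque": the same for the moment, N m; "width": finger opening in m; "grip_force": force on a finger pad.
Only numpy, scipy, OpenCV 4.12 (cv2) and the standard library are available. Lean on these libraries where they do the work, as an engineer would, in place of code of your own. Each camera call takes 0.05 s, during which the arm holds its last target. There are 200 camera calls.

## Task

Lay all the loose carved printing blocks flat and face up on the bed of the green screw press, run the bed fully in, fit the T-handle fully down onto the screw's square and wind it clockwise until the platen bears firmly on the blocks. Then log the batch: take the hand scanner, aim it squarely at the barcode on the sloped ticket from about 10 cm and hold it steady for a good second, and put it back upright in its stand. Leave the handle on the screw, and leave the carving tools lying about the bench where they are.

Things in the scene. Friction and masses are not known exactly. Their poses are not given: they have to be found in the camera images.
- block0: carved printing block, pale wood, 80 (its x) x 50 (its y) x 28 mm, 90 g, carved face up (+z), dark carved lines on the face; origin at the centre of its underside. Two to four of them are present; absent ones read None. All blocks are alike
- block1: carved printing block, pale wood, 80 (its x) x 50 (its y) x 28 mm, 90 g, carved face up (+z), dark carved lines on the face; origin at the centre of its underside. Two to four of them are present; absent ones read None. All blocks are alike
- block2: carved printing block, pale wood, 80 (its x) x 50 (its y) x 28 mm, 90 g, carved face up (+z), dark carved lines on the face; origin at the centre of its underside. Two to four of them are present; absent ones read None. All blocks are alike
- block3: carved printing block, pale wood, 80 (its x) x 50 (its y) x 28 mm, 90 g, carved face up (+z), dark carved lines on the face; origin at the centre of its underside. Two to four of them are present; absent ones read None. All blocks are alike
- bed_floor (a point): centre of the floor of the press's sliding steel bed, 45 mm above the bench; x across the press, y the way the bed runs in, z up. Floor 178 (x) x 158 mm (y) inside a rim 6 mm high. The bed starts run out on the -y side, clear of the platen. Blocks lie with their long sides along x: two rows of two fit, centres at x = +-45, y = +-42 mm, which leaves room for the fingers
- bed (a joint): slide of the bed in m along the bed_floor y axis: 0 as it starts (fully out), 0.21 fully in under the platen; friction about 3 N, it stays where it is left
- bed_handle (a point): middle of the bed's bail handle: a level round bar 12 mm thick and 90 mm long along the bed_floor x axis, 88 mm above the bench and 125 mm to the -y side of the bed's centre; free to grip from above, fingers either side in y; axes as bed_floor
- platen: steel pressing plate, 180 (x) x 160 (y) x 16 mm, over the bed's run-in place; origin at the centre of its underside, which starts 9 to 12 mm above the tops of loaded blocks. It hangs on springs: at first touch it bears with about 14 N, then 1.5 N more per mm of screw travel
- screw (a joint): angle of the press screw in rad, growing clockwise seen from above, 0 to 5.0 (end stop); starts between 0 and 0.8. The platen goes down 3.2 mm per rad, touches 28 mm blocks at about 3.75 rad, and the screw goes down with it. Friction 0.08 N m, it stays where it is left
- screw_shoulder (a point): on the screw's axis, top of the round collar (42 mm across) on which the handle's hub comes to rest; about 230 mm above the bench, sinks with the screw. A 20 mm square end rises 26 mm above it, its top 9 mm tapered to 13 mm; x and y are square to its flats and turn with the screw. The green crosshead below is 205 mm high, 310 mm (press x) by 62 mm (press y)
- handle: loose steel T-handle, 0.45 kg, standing on its hub; origin centre of the hub's underside. Hub 44 x 44 x 30 mm, square socket 22 mm, 30 mm deep from below, sides along x and y. Above it a flat lug 56 (x) x 22 (y) mm, z = 30 to 66 mm: grip it here. Cross bar along x at z = 46 mm, 14 mm thick, 196 mm over its ball ends. Fits the 20 mm square in any quarter turn
- scanner: grey pistol-shaped hand scanner, 0.16 kg, in its stand; origin at the centre of the foot of its upright grip (30 mm x, 26 mm y, up along +z). On the grip the head, 100 mm long, 44 wide (y), 38 thick, centred at x = 12, z = 125 mm, nose to +x pitched 30 degrees down. Take the head by its flat sides from above. Its tail is the highest point, z = 167 mm
- scan_window (a point): scanner window at the nose, 55 mm ahead (x) and 100 mm above (z) the scanner's origin; its x axis is the way the scanner looks: the scanner's +x pitched 30 degrees down; y as the scanner's y
- barcode (a point): centre of the barcode on the ticket, 90 x 70 mm paper on a fixed sloped holder; z points straight out of the paper, leaning back 45 degrees upwards towards the robot's side; 120 mm above the bench; the 90 mm high plate ends 85 mm above the bench
- stand_pocket (a point): centre of the pocket floor of the scanner's fixed black stand, 12 mm above the bench; the pocket is 35 mm (x) x 31 mm (y), its walls 48 mm high and 5 mm thick, base 110 x 90 mm; axes as the scanner's when it stands in it
- chisel0: bystander, to be left where it is: wooden-handled carving chisel lying flat along its x, about 210 mm long and 27 mm thick; origin below its middle
- chisel1: bystander, to be left where it is: wooden-handled carving chisel lying flat along its x, about 210 mm long and 27 mm thick; origin below its middle
- chisel2: bystander, to be left where it is: wooden-handled carving chisel lying flat along its x, about 210 mm long and 27 mm thick; origin below its middle
- chisel3: bystander, to be left where it is: wooden-handled carving chisel lying flat along its x, about 210 mm long and 27 mm thick; origin below its middle
- mallet: bystander, to be left where it is: turned wooden carver's mallet standing on its head, 84 mm thick, 235 mm high; origin at its foot
- brush: bystander, to be left where it is: flat brush lying along its x; origin below its middle
- pot: bystander, to be left where it is: blue pot, 84 mm across and 110 mm high, with gouges up to 190 mm; origin at its foot
There are look-alikes about, which are no part of the job. Of the things shaped like the handle, the steel one is meant.

How it is judged:
By the outcome, as a careful person would: the job done as asked, in the order asked, and still so for the second after the job is handed in, with the robot touching nothing.
Of block0, block1, block2, block3 only 2 to 4 are there at a start; the rules pass over those that are not, and their reading is None.
At some moment in a run one of block0, block1, block2, block3 may be knocked a few centimetres aside while the robot is not near it.
It also fails if it takes over 210 s, if anything falls off the work surface, if the arm or the gripper's body presses on something with over 40 N, if the wrist force passes 120 N, or if a joint passes its speed limit or range.

## Working session

There is one attempt and no reset: what is moved stays moved. The work goes in short steps, Python scripts to look and compute and a tool call to move; the robot and the scene stay as the last step left them, time stands still between calls to the robot, and variables do not carry over. Pictures are saved under pics/ and viewed, at most 14 in all, crops included, and the job is handed in when it is done.

Besides the shell and the picture viewer there is one more tool, called after "Emit:" by a JSON object that holds its "fn" and its "kwargs", one argument or row to a line. carry_out: Moves the arm, as the interface text tells. Shifts and turns lie within -1 to 1; 1 stands for 50 mm of shift or 5 degrees of turn. Its arguments: {"type":"object","properties":{"plan":{"type":"array","items":{"type":"array","items":{"type":"array","items":{"type":"number"}}}},"squeeze":{"type":"number"}},"required":["plan"]}

```bash
ls; mkdir -p pics; python3 - <<'E'
from plant import monitor, vision
import cv2,numpy as np
np.set_printoptions(precision=3,suppress=True)
for n in("side","top"):
    im=vision.capture(n); cv2.imwrite(f"pics/{n}0.png",im[...,::-1]); i=vision.camera_info(n); print(i["mtx"],i["pose"])
s=monitor.sense();print(s["time_s"],s["ee_pos"],s["tcp_rot"],s["wrist_force"],s["width"])
E
```

```text
pics
[[424.061   0.    328.714]
 [  0.    424.061 195.551]
 [  0.      0.      1.   ]] [[ 0.992 -0.078  0.095  0.44 ]
 [-0.123 -0.639  0.759 -1.076]
 [ 0.002 -0.765 -0.644  0.867]
 [ 0.     0.     0.     1.   ]]
[[454.559   0.    323.219]
 [  0.    454.559 195.939]
 [  0.      0.      1.   ]] [[-0.031 -0.997  0.073  0.427]
 [-1.     0.03  -0.005 -0.209]
 [ 0.003 -0.073 -0.997  1.611]
 [ 0.     0.     0.     1.   ]]
0.1 [0.22  0.503 0.2  ] [[-0.916  0.401 -0.001]
 [ 0.401  0.916 -0.002]
 [-0.    -0.002 -1.   ]] [ 0.11  -0.925  0.422] 0.08515889962176507
```

View pics/side0.png

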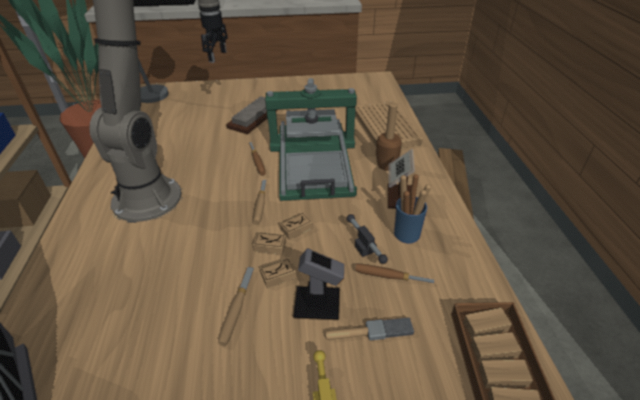

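View pics/top0.png

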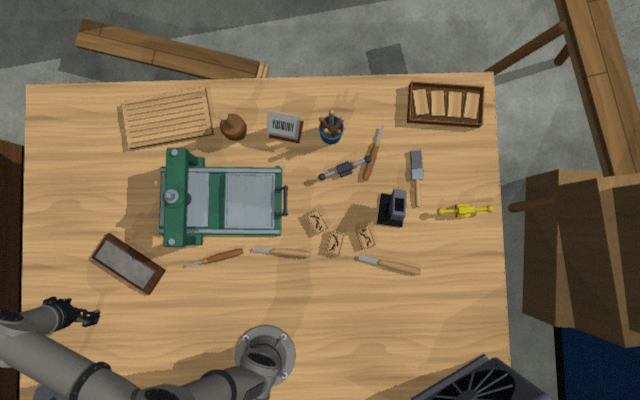

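Top view: press (170–285, 200) with its bail handle at (285,200). Loose blocks are at (316,222), (333,243) and (366,237). The steel T-handle is at (345,169), the scanner at (395,207), and the ticket at (284,125). Look-alikes are the yellow T-handle at (465,210) and the blocks in the box at (447,104). I choose the steel handle and the three loose blocks on the bench. Next I get the masks and a close crop.

```bash
cat > h.py <<'E'
import numpy as np,cv2
from scipy.optimize import minimize
from plant import monitor,vision,ticket,spotter
np.set_printoptions(precision=4,suppress=True)
CI={n:vision.camera_info(n) for n in("side","top")}
def proj(n,P):
    c=CI[n];T=np.linalg.inv(c["pose"]);q=(np.atleast_2d(P)@T[:3,:3].T+T[:3,3])@c["mtx"].T
    return q[:,:2]/q[:,2:]
def ray(n,uv):
    c=CI[n];d=c["pose"][:3,:3]@np.linalg.solve(c["mtx"],[uv[0],uv[1],1]);return c["pose"][:3,3],d/np.linalg.norm(d)
def atz(n,uv,z):
    o,d=ray(n,uv);return o+d*(z-o[2])/d[2]
def tri(a,b):
    "a=side px, b=top px -> point, gap"
    o1,d1=ray("side",a);o2,d2=ray("top",b)
    s=np.linalg.lstsq(np.c_[d1,-d2],o2-o1,rcond=None)[0];p,q=o1+d1*s[0],o2+d2*s[1]
    return (p+q)/2,np.linalg.norm(p-q)
def box(x0,x1,y0,y1,z0,z1):
    return np.array([[x,y,z] for x in(x0,x1) for y in(y0,y1) for z in(z0,z1)])/1000.
def sil(n,boxes,p):
    "p=x,y,z,yaw ; antialiased silhouette"
    c,s=np.cos(p[3]),np.sin(p[3]);R=np.array([[c,-s,0],[s,c,0],[0,0,1]]);m=np.zeros((1600,2560),np.uint8)
    for b in boxes:
        uv=proj(n,b@R.T+p[:3]);h=cv2.convexHull(((uv+.5)*4-.5).astype(np.float32))
        cv2.fillConvexPoly(m,np.round(h*16).astype(int),255,cv2.LINE_AA,4)
    return cv2.resize(m,(640,400),interpolation=cv2.INTER_AREA)/255.
def fit(boxes,masks,p0,free=(0,1,3),ign={}):
    p0=np.array(p0,float);free=list(free)
    ms={n:cv2.GaussianBlur(np.float32(m),(0,0),1) for n,m in masks.items()}
    def f(v):
        p=p0.copy();p[free]=v
        return sum((np.abs(cv2.GaussianBlur(sil(n,boxes,p),(0,0),1)-m)*(~ign[n] if n in ign else 1)).sum()/m.sum() for n,m in ms.items())
    st=np.array([.008,.008,.008,.15])[free];v0=p0[free]
    r=minimize(f,v0,method="Nelder-Mead",options=dict(initial_simplex=np.vstack([v0]+[v0+np.eye(len(v0))[i]*st for i in range(len(v0))]),xatol=1e-4,fatol=1e-4,maxiter=300))
    p=p0.copy();p[free]=r.x;return p,r.fun
BLOCK=[box(-40,40,-25,25,0,28)]
HANDLE=[box(-22,22,-22,22,0,30),box(-28,28,-11,11,30,66),box(-98,98,-7,7,39,53)]
E
python3 - <<'E'
from h import *
import pickle
D={}
for n in("side","top"):
    im=vision.capture(n);D[n]=im
    for t in("block0","handle","scanner","bed","bed_handle","platen","screw","screw_shoulder","barcode","stand_pocket"):
        try:r=spotter.cut_out(t,n)
        except Exception as e: print(n,t,e);continue
        D[n,t]=r
        print(n,t,[(round(d["conf"],2),np.round(d["position"],1).tolist(),int(d["mask"].sum())) for d in r][:8])
pickle.dump(D,open("d.pkl","wb"))
a=cv2.resize(D["top"][140:265,150:350],(800,500),interpolation=cv2.INTER_CUBIC);cv2.imwrite("pics/ctop.png",a[...,::-1])
b=cv2.resize(D["side"][70:320,230:450],(528,600),interpolation=cv2.INTER_CUBIC);cv2.imwrite("pics/cside.png",b[...,::-1])
E
```

```text
side block0 [(0.91, [292.3, 225.3], 541), (0.78, [278.4, 271.9], 708), (0.61, [269.4, 243.8], 620)]
side handle [(0.92, [319.3, 380.9], 657), (0.75, [369.0, 241.3], 688), (0.63, [256.5, 157.0], 217)]
side scanner [(0.9, [318.3, 270.6], 1402)]
side bed [(0.63, [315.1, 171.7], 2193)]
side bed_handle [(0.83, [318.4, 172.2], 2211), (0.37, [269.6, 245.3], 580)]
side platen [(0.77, [314.2, 125.9], 1218)]
side screw [(0.76, [309.0, 92.5], 223)]
side screw_shoulder [(0.7, [308.2, 89.2], 201)]
side barcode [(0.92, [396.1, 170.4], 892)]
side stand_pocket []
top block0 [(0.84, [317.4, 220.2], 345), (0.83, [365.6, 235.5], 309), (0.58, [336.5, 239.1], 316), (0.48, [346.8, 170.4], 388)]
top handle [(0.91, [463.7, 208.2], 393), (0.74, [199.7, 198.1], 1323), (0.63, [345.6, 169.6], 300)]
top scanner [(0.7, [398.0, 203.8], 457)]
top bed [(0.85, [249.7, 198.2], 2896), (0.64, [316.7, 221.0], 332), (0.42, [392.1, 266.0], 400)]
top bed_handle [(0.56, [251.6, 200.4], 2890), (0.19, [315.5, 218.1], 334)]
top platen [(0.67, [196.4, 195.3], 1336), (0.51, [333.9, 240.9], 304)]
top screw [(0.51, [172.1, 197.8], 159)]
top screw_shoulder [(0.42, [170.8, 196.5], 152), (0.2, [249.4, 197.2], 2919)]
top barcode [(0.8, [283.2, 125.0], 947)]
top stand_pocket [(0.9, [385.2, 213.7], 481)]
```

View pics/ctop.png

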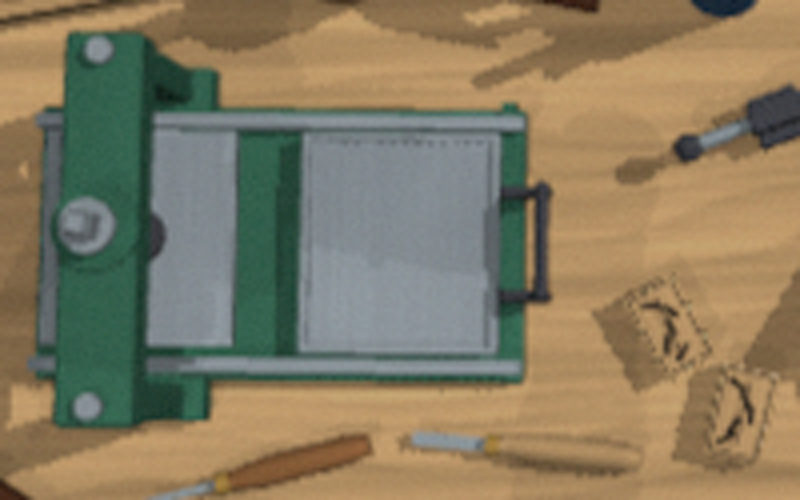

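View pics/cside.png

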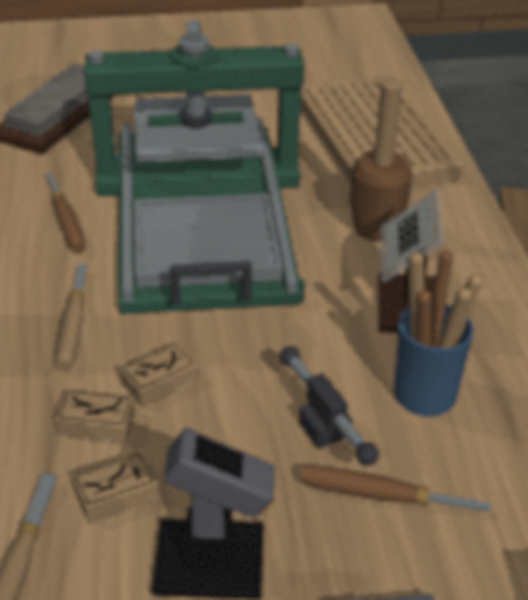

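The crops show the steel T-handle at side (367,240), lying clear with its dark lug and ball ends. Three blocks lie face up, and the press bed is out with the bail at top (285,200). Next I fit poses.

```bash
python3 - <<'E'
from h import *
import pickle
D=pickle.load(open("d.pkl","rb"))
S=D["side","block0"];T=D["top","block0"]
scan=D["side","scanner"][0]["mask"]
for i,j in((0,0),(1,1),(2,2)):
    s,t=S[i],T[j]; p,g=tri(s["position"],t["position"])
    best=min((fit(BLOCK,{"side":s["mask"],"top":t["mask"]},[p[0],p[1],0,y],ign={"side":scan}) for y in(0,.8,1.57,2.4)),key=lambda r:r[1])
    print("block tri",p,g,"fit",best, "zfree",fit(BLOCK,{"side":s["mask"],"top":t["mask"]},best[0],(0,1,2,3),ign={"side":scan}))
s,t=D["side","handle"][1],D["top","handle"][2];p,g=tri(s["position"],t["position"])
best=min((fit(HANDLE,{"side":s["mask"],"top":t["mask"]},[p[0],p[1],0,y]) for y in(0,.8,1.57,2.4)),key=lambda r:r[1])
print("handle",p,g,best,fit(HANDLE,{"side":s["mask"],"top":t["mask"]},best[0],(0,1,2,3)))
tp=lambda x,y:((x+.5)/4-.5+150,(y+.5)/4-.5+140)
sd=lambda x,y:((x+.5)/2.4-.5+230,(y+.5)/2.4-.5+70)
# bail ends
for a,b in(((172,268),(543,190)),((249,264),(543,297))): print("?",)
for nm,a,b in(("bailL",(249,265),(543,190)),("bailR",(172,270),(543,297)),("post bolt R",(292,54),(98,50)),("post bolt L",(97,58),(87,406)),("screw top",(193,27),(80,220)),("collar",(194,45),(87,226)),
  ("rail R near",(297,292),(520,122)),("rail L near",(127,300),(520,366))):
    print(nm,*tri(sd(*a),tp(*b)))
for nm,b,z in(("bail1",(543,190),.088),("bail2",(543,297),.088),("bed c1",(303,133),.051),("c2",(498,133),.051),("c3",(498,352),.051),("c4",(300,350),.051),("collar",(87,226),.23)): print(nm,atz("top",tp(*b),z))
for nm in("scanner","barcode"): print(nm,*tri(D["side",nm][0]["position"],D["top",nm][0]["position"]))
f=lambda n,x0,y0,x1,y1,k,fn:cv2.imwrite(fn,cv2.resize(D[n][y0:y1,x0:x1],None,fx=k,fy=k,interpolation=cv2.INTER_CUBIC)[...,::-1])
a=cv2.resize(D["top"][180:240,360:430],(560,480),interpolation=cv2.INTER_CUBIC)
b=cv2.resize(D["top"][110:140,265:305],(240,180),interpolation=cv2.INTER_CUBIC)
c=cv2.resize(D["top"][180:213,155:190],(240,226),interpolation=cv2.INTER_CUBIC)
o=np.zeros((480,800,3),np.uint8);o[:,:560]=a;o[:180,560:]=b;o[200:426,560:]=c;cv2.imwrite("pics/c3.png",o[...,::-1])
a=cv2.resize(D["side"][245:325,285:355],(560,600*8*80//600//8*8//8*0+600) if 0 else (525,600),interpolation=cv2.INTER_CUBIC)
b=cv2.resize(D["side"][145:195,385:420],(245,350),interpolation=cv2.INTER_CUBIC)
c=cv2.resize(D["side"][75:105,295:325],(240,240),interpolation=cv2.INTER_CUBIC)
o=np.zeros((600,800,3),np.uint8);o[:,:525]=a;o[:350,530:775]=b;o[355:595,530:770]=c;cv2.imwrite("pics/c4.png",o[...,::-1])
E
```

```text
block tri [ 0.4529 -0.1943  0.0188] 0.014251983255385878 fit (array([ 0.4565, -0.1922,  0.    ,  0.4935]), np.float64(0.1146386040752479)) zfree (array([ 0.4564, -0.1924,  0.0009,  0.4889]), np.float64(0.11182623491026368))
block tri [ 0.401  -0.3609  0.0184] 0.0010041256378159876 fit (array([ 0.3982, -0.3592,  0.    ,  3.4374]), np.float64(0.23479412268847039)) zfree (array([ 0.3982, -0.3592,  0.    ,  3.4373]), np.float64(0.2346018412301571))
block tri [ 0.3858 -0.2592  0.0186] 0.01278234268254937 fit (array([ 0.3794, -0.2517,  0.    , -0.243 ]), np.float64(0.1733006194823848)) zfree (array([ 0.3794, -0.2519,  0.0002, -0.2437]), np.float64(0.1731744692888197))
handle [ 0.6403 -0.299   0.0354] 0.014414617090277316 (array([ 0.639 , -0.2944,  0.    ,  1.9163]), np.float64(0.5476708894728696)) (array([ 0.6394, -0.2929, -0.003 ,  1.9165]), np.float64(0.5395014081834584))
?
?
bailL [ 0.5754 -0.0908  0.09  ] 0.005129644061664557
bailR [ 0.4827 -0.0884  0.0894] 0.0004526413749437303
post bolt R [0.6832 0.2458 0.2016] 0.0010103492621888037
post bolt L [0.4064 0.2541 0.2078] 0.0014125682615237526
screw top [0.544  0.2441 0.2514] 0.0025343026285259388
collar [0.5434 0.2485 0.2223] 0.0007450553507528038
rail R near [ 0.6427 -0.0666  0.0201] 0.004864434873071687
rail L near [ 0.4249 -0.0618  0.025 ] 0.0020438249928614216
bail1 [ 0.573  -0.0905  0.088 ]
bail2 [ 0.483  -0.0883  0.088 ]
bed c1 [0.6322 0.1182 0.051 ]
c2 [ 0.6271 -0.05    0.051 ]
c3 [ 0.4385 -0.0457  0.051 ]
c4 [0.4454 0.1236 0.051 ]
collar [0.5424 0.2459 0.23  ]
scanner [ 0.4988 -0.4601  0.1279] 0.00895936270281054
barcode [ 0.7738 -0.089   0.1084] 0.013021174765730633
```

View pics/c3.png

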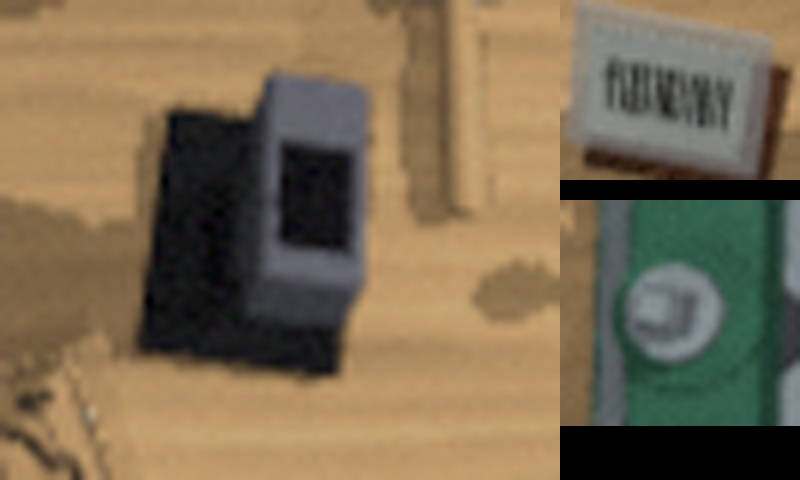

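View pics/c4.png

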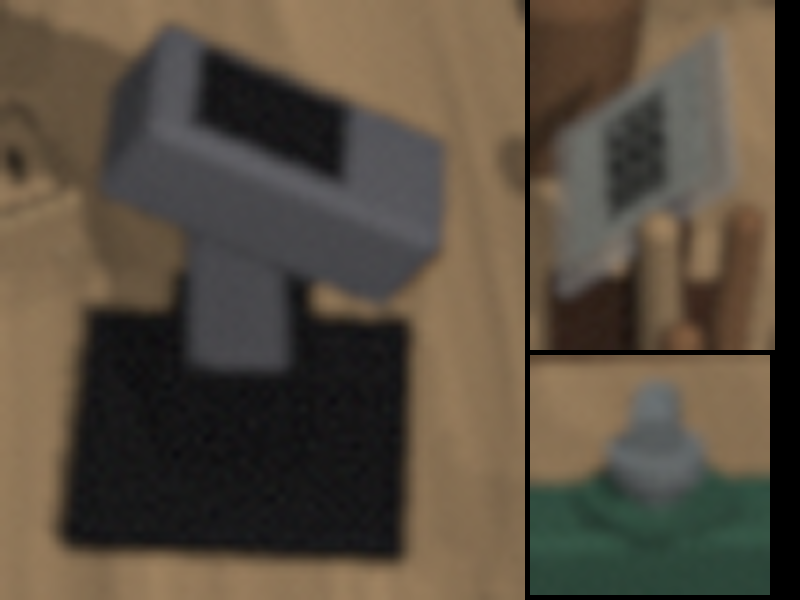

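c3/c4 show the scanner upright with its nose toward +x. The ticket corners are readable, and the screw collar centre is at top (171,196). Next I refine the handle, scanner/stand, ticket and screw square.

```bash
cat >> h.py <<'E'
HANDLE=HANDLE[:3]+[box(78,98,-10,10,36,56),box(-98,-78,-10,10,36,56)]
def _head():
    b=box(-50,50,-22,22,-19,19);a=np.radians(30);R=np.array([[np.cos(a),0,np.sin(a)],[0,1,0],[-np.sin(a),0,np.cos(a)]])
    return b@R.T+[.012,0,.125]
SCAN=[box(-15,15,-13,13,40,110),_head()]
STAND=[box(-55,55,-45,45,-12,0),box(-22.5,22.5,-20.5,20.5,0,48)]
E
python3 - <<'E'
from h import *
import pickle
D=pickle.load(open("d.pkl","rb"))
s,t=D["side","handle"][1],D["top","handle"][2]
for y in(2.7,2.9,2.5):
  for f in((0,1,3),(0,1,2,3)):print("handle",fit(HANDLE,{"side":s["mask"],"top":t["mask"]},[.639,-.294,0,y],f))
for n,m in(("side",s["mask"]),("top",t["mask"])):
    r,c=np.nonzero(m);print(n,"mask bbox",c.min(),c.max(),r.min(),r.max())
sm,tm=D["side","scanner"][0]["mask"],D["top","scanner"][0]["mask"]
for f in((0,1,3),(0,1,2,3)):print("scanner",fit(SCAN,{"side":sm,"top":tm},[.49,-.455,.012,-.1],f))
st=D["top","stand_pocket"][0]["mask"]
print("stand",fit(STAND,{"top":st},[.48,-.44,.012,-.1],ign={"top":tm}))
r,c=np.nonzero(st);print(c.min(),c.max(),r.min(),r.max())
p8=lambda x,y:((x+.5)/8-.5+360,(y+.5)/8-.5+180)
for q in((170,108),(145,352),(340,375)):print("base corner",atz("top",p8(*q),.012))
tt=lambda x,y:((x-560+.5)/6-.5+265,(y+.5)/6-.5+110)
ss=lambda x,y:((x-530+.5)/7-.5+385,(y+.5)/7-.5+145)
C=[]
for a,b in(((722,35),(588,8)),((735,190),(768,47)),((560,130),(572,137)),((567,295),(755,176)),((637,155),(670,95))):
    p,g=tri(ss(*a),tt(*b));C.append(p);print("ticket",p,g)
C=np.array(C);n=np.cross(C[0]-C[3],C[1]-C[2]);n/=np.linalg.norm(n);print("centre",C[:4].mean(0),"normal",n*np.sign(n[2]),"edge dir",C[1]-C[0],C[3]-C[2])
A={n:np.mean([vision.capture(n).astype(float) for _ in range(4)],0) for n in("top","side")}
pickle.dump(A,open("avg.pkl","wb"))
def e(x):
    x=x.mean(2);x=(x-x.min())/(x.max()-x.min())*255;return cv2.resize(x,(400,400),interpolation=cv2.INTER_CUBIC).clip(0,255)
cv2.imwrite("pics/screw.png",np.hstack([e(A["top"][188:204,163:179]),e(A["side"][78:98,300:320])]))
E
```

```text
handle (array([ 0.6391, -0.2942,  0.    ,  1.9083]), np.float64(0.6634474581061707))
handle (array([ 0.6395, -0.2929, -0.0029,  1.9   ]), np.float64(0.6544260937483299))
handle (array([ 0.639 , -0.2946,  0.    ,  1.9076]), np.float64(0.6634385354490889))
handle (array([ 0.6396, -0.293 , -0.0034,  1.9094]), np.float64(0.6543855648063999))
handle (array([ 0.639 , -0.2938,  0.    ,  1.8979]), np.float64(0.6624897055145298))
handle (array([ 0.6398, -0.2936, -0.0034,  1.904 ]), np.float64(0.6542268567236845))
side mask bbox 346 387 214 263
top mask bbox 320 369 156 178
scanner (array([ 0.4888, -0.4551,  0.012 , -0.2239]), np.float64(0.18300762780596644))
scanner (array([ 0.4888, -0.4552,  0.0118, -0.2157]), np.float64(0.1831199156483882))
stand (array([ 0.4896, -0.4574,  0.012 , -0.1803]), np.float64(0.0740437147988146))
377 403 193 226
base corner [ 0.549  -0.4208  0.012 ]
base corner [ 0.4419 -0.4055  0.012 ]
base corner [ 0.4292 -0.4907  0.012 ]
ticket [ 0.8199 -0.0492  0.1513] 0.003071405110114733
ticket [ 0.7985 -0.1463  0.1422] 0.00469981538668038
ticket [ 0.7598 -0.032   0.0944] 0.0001965936130196574
ticket [ 0.7382 -0.1342  0.0838] 0.0028519580718341622
ticket [ 0.7764 -0.09    0.1212] 0.0008990911707916366
centre [ 0.7791 -0.0904  0.1179] normal [-0.6805  0.0747  0.7289] edge dir [-0.0214 -0.0971 -0.0091] [-0.0216 -0.1021 -0.0106][ WARN:0@8.804] global loadsave.cpp:1063 imwrite_ Unsupported depth image for selected encoder is fallbacked to CV_8U.
```

View pics/screw.png

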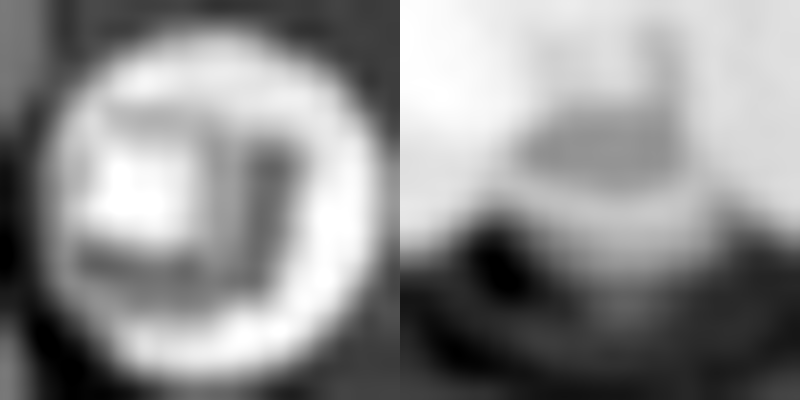

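The averaged crop shows the screw square turned about 13° clockwise against the top image axes, centred near collar pixel (171.5,196). Next I refine this with a small rendering fit and look at the handle mask.

```bash
python3 - <<'E'
from h import *
import pickle
D=pickle.load(open("d.pkl","rb"));A=pickle.load(open("avg.pkl","rb"))
for a,b in(((352.5,218.5),(322,177)),((382,258),(369,160.5))): print(tri(a,b))
s,t=D["side","handle"][1],D["top","handle"][2]
for y in(2.77,1.91):
  for n,m in(("side",s["mask"]),("top",t["mask"])):
    print(y,n,fit(HANDLE,{n:m},[.639,-.294,0,y]))
a=D["top"][145:190,310:380].copy();m=t["mask"][145:190,310:380];a2=a.copy();a2[m]=[255,0,0]
b=D["side"][205:275,335:400].copy();m=s["mask"][205:275,335:400];b2=b.copy();b2[m]=[255,0,0]
z=lambda x:cv2.resize(x,(400,300),interpolation=cv2.INTER_CUBIC)
cv2.imwrite("pics/hm.png",np.vstack([np.hstack([z(a),z(a2)]),np.hstack([z(b),z(b2)])])[...,::-1])
# screw render fit
g=A["top"].mean(2);r0,r1,c0,c1=189,204,163,180;k=8
def masks(x,y,z,yaw):
    Rz=lambda h:np.array([[ (sx*np.cos(yaw)-sy*np.sin(yaw))*h+x,(sx*np.sin(yaw)+sy*np.cos(yaw))*h+y] for sx,sy in((1,1),(-1,1),(-1,-1),(1,-1))])
    P=lambda h,zz:np.c_[Rz(h),np.full(4,zz)]
    L=[P(.010,z),P(.010,z+.017),P(.0065,z+.026)]
    th=np.linspace(0,2*np.pi,40);col=np.c_[x+.021*np.cos(th),y+.021*np.sin(th),np.full(40,z)]
    out=[];idx=np.zeros(((r1-r0)*k,(c1-c0)*k),np.uint8)
    def fill(pts,v):
        uv=proj("top",pts);q=((uv-[c0,r0]+.5)*k-.5);cv2.fillPoly(idx,[np.round(q*16).astype(np.int32)],v,shift=4)
    fill(col,1)
    cam=CI["top"]["pose"][:3,3]
    v=2
    for lo,hi in((0,1),(1,2)):
        for i in range(4):
            j=(i+1)%4;q=np.array([L[lo][i],L[lo][j],L[hi][j],L[hi][i]]);n=np.cross(q[1]-q[0],q[3]-q[0])
            if n@(cam-q[0])>0: fill(q,v)
            v+=1
    fill(L[2],v)
    return np.array([cv2.GaussianBlur(cv2.resize((idx==i).astype(np.float32),(c1-c0,r1-r0),interpolation=cv2.INTER_AREA),(0,0),.6).ravel() for i in range(1,11)]).T
w=masks(.5424,.2459,.23,0)[:,0:].sum(1)>.9
def cost(p):
    M=masks(p[0],p[1],.23,p[2]);v=g[r0:r1,c0:c1].ravel();s=w
    c=np.linalg.lstsq(np.vstack([M[s],.02*np.eye(10)]),np.r_[v[s],np.full(10,.02*v[s].mean())],rcond=None)[0];return ((M[s]@c-v[s])**2).mean()
for y0 in np.radians([-45,-30,-15,0,15,30]):
    r=minimize(cost,[.5424,.2459,y0],method="Nelder-Mead",options=dict(initial_simplex=[[.5424,.2459,y0],[.5444,.2459,y0],[.5424,.2479,y0],[.5424,.2459,y0+.1]]))
    print("screw",np.degrees(y0),r.x[:2],np.degrees(r.x[2]),r.fun)
E
```

```text
(array([ 0.6123, -0.2152,  0.0452]), np.float64(0.007659820102056006))
(array([ 0.6617, -0.3791,  0.0556]), np.float64(0.004193712853242126))
2.77 side (array([ 0.6376, -0.2937,  0.    ,  1.893 ]), np.float64(0.19467090983078808))
2.77 top (array([ 0.641 , -0.2954,  0.    ,  1.9121]), np.float64(0.4264248898548061))
1.91 side (array([ 0.6373, -0.2938,  0.    ,  1.8895]), np.float64(0.1946772913924477))
1.91 top (array([ 0.6409, -0.296 ,  0.    ,  1.9242]), np.float64(0.42575236462894966))
screw -45.0 [0.5429 0.2457] -8.737588692304968 55.47168747826326
screw -29.999999999999996 [0.5422 0.2467] -20.452362602110078 55.730094626608405
screw -14.999999999999998 [0.5423 0.2468] -8.652085008155511 52.598815982959906
screw 0.0 [0.5423 0.2467] -1.1202584746572046 53.945960283967025
screw 14.999999999999998 [0.5422 0.2466] -7.187916139670925 54.61331805588993
screw 29.999999999999996 [0.542  0.2471] 23.731063630435894 86.15197261104683
```

View pics/hm.png

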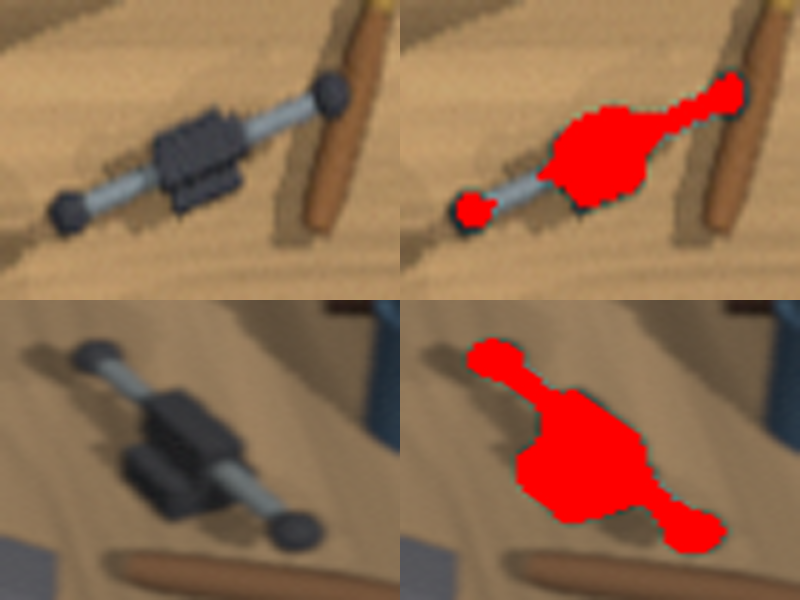

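The handle stands upright. Its line runs at about 108°, and the ball tips agree with the fit. Next comes a planner that prints the rows.

```bash
cat >> h.py <<'E'
import json,sys
from scipy.spatial.transform import Rotation as Rot
def tool(ang,pitch=0):
    "tool down, y axis at world angle ang (deg)"
    a=np.radians(ang);y=np.array([np.cos(a),np.sin(a),0]);z=np.array([0,0,-1.]);R=np.c_[np.cross(y,z),y,z]
    return R@Rot.from_euler("y",pitch,degrees=True).as_matrix()
def plan(wps,step=.035,start=None):
    """wps: (xyz, R or angle, grip, nmin[,step]); prints rows grouped by 20"""
    s=monitor.sense();p,R=np.array(s["ee_pos"]),np.array(s["tcp_rot"])
    if start is not None:p,R=start
    rows=[]
    for w in wps:
        q,T,g,nm=w[:4];st=w[4] if len(w)>4 else step
        q=p if q is None else np.array(q,float);T=R if T is None else (tool(T) if np.isscalar(T) else T)
        tot=Rot.from_matrix(R.T@T).as_rotvec();n=max(nm,int(np.ceil(np.linalg.norm(q-p)/st)),int(np.ceil(np.degrees(np.abs(tot)).max()/5)),1)
        p0,R0=p.copy(),R.copy()
        for i in range(1,n+1):
            pi=p0+(q-p0)*i/n;Ri=R0@Rot.from_rotvec(tot*i/n).as_matrix()
            d=np.round(R.T@(pi-p)/.05,2);v=np.clip(np.round(np.degrees(Rot.from_matrix(R.T@Ri).as_rotvec())/5,2),-1,1)
            p=p+R@(d*.05);R=R@Rot.from_rotvec(np.radians(v*5)).as_matrix()
            rows.append([float(x)+0. for x in [*d,*v,g]])
    print(len(rows),"rows, end",p)
    for i in range(0,len(rows),20):print(json.dumps([rows[i:i+20]]).replace(" ","").replace(".0,",",").replace(".0]","]"))
    return p,R
def st():
    s=monitor.sense();y=s["tcp_rot"][:,1];print("t",s["time_s"],"p",s["ee_pos"],"yang",np.degrees(np.arctan2(y[1],y[0])),"z",s["tcp_rot"][:,2],"F",s["wrist_force"],"w",s["width"],"g",s["grip_force"],"q7",s["qpos"][6])
E
python3 - <<'E'
from h import *
plan([([.25,.45,.30],None,1,1),([.4565,-.1922,.20],-61.9,1,1),([.4565,-.1922,.10],-61.9,1,1)])
E
```

```text
33 rows, end [ 0.4563 -0.1921  0.1001]
[[[-0.24,-0.19,-0.5,0,0,0,1],[-0.24,-0.19,-0.49,0,0,0,1],[-0.25,-0.18,-0.5,0,0,0,1],[-0.24,-0.19,-0.5,0,0,0,1],[-0.34,-0.39,0.08,0,0,0.99,1],[-0.38,-0.36,0.07,0,0,0.98,1],[-0.4,-0.32,0.08,0,0,0.99,1],[-0.44,-0.29,0.08,0,0,0.99,1],[-0.45,-0.25,0.07,0,0,0.98,1],[-0.47,-0.21,0.08,0,0,0.99,1],[-0.5,-0.17,0.08,0,0,0.99,1],[-0.5,-0.12,0.08,0,0,0.98,1],[-0.51,-0.08,0.07,0,0,0.99,1],[-0.52,-0.04,0.08,0,0,0.99,1],[-0.52,0.01,0.08,0,0,0.98,1],[-0.52,0.05,0.07,0,0,0.99,1],[-0.51,0.09,0.08,0,0,0.99,1],[-0.49,0.14,0.08,0,0,0.98,1],[-0.49,0.18,0.07,0,0,0.99,1],[-0.47,0.23,0.08,0,0,0.98,1]]]
[[[-0.45,0.26,0.08,0,0,0.99,1],[-0.42,0.3,0.08,0,0,0.99,1],[-0.4,0.34,0.07,0,0,0.98,1],[-0.36,0.36,0.08,0,0,0.99,1],[-0.33,0.4,0.08,0,0,0.99,1],[-0.3,0.43,0.07,0,0,0.98,1],[-0.26,0.45,0.08,0,0,0.99,1],[-0.22,0.47,0.08,0,0,0.99,1],[-0.18,0.48,0.07,0,0,0.98,1],[-0.14,0.51,0.08,0,0,0.99,1],[0,0,0.67,0,0,0,1],[0,0,0.66,0,0,0,1],[0,-0.01,0.67,0,0,0,1]]]
```

Emit:
{"fn": "carry_out", "kwargs": {
  "plan": [
    [[-0.24, -0.19, -0.5, 0, 0, 0, 1], [-0.24, -0.19, -0.49, 0, 0, 0, 1], [-0.25, -0.18, -0.5, 0, 0, 0, 1], [-0.24, -0.19, -0.5, 0, 0, 0, 1], [-0.34, -0.39, 0.08, 0, 0, 0.99, 1], [-0.38, -0.36, 0.07, 0, 0, 0.98, 1], [-0.4, -0.32, 0.08, 0, 0, 0.99, 1], [-0.44, -0.29, 0.08, 0, 0, 0.99, 1], [-0.45, -0.25, 0.07, 0, 0, 0.98, 1], [-0.47, -0.21, 0.08, 0, 0, 0.99, 1], [-0.5, -0.17, 0.08, 0, 0, 0.99, 1], [-0.5, -0.12, 0.08, 0, 0, 0.98, 1], [-0.51, -0.08, 0.07, 0, 0, 0.99, 1], [-0.52, -0.04, 0.08, 0, 0, 0.99, 1], [-0.52, 0.01, 0.08, 0, 0, 0.98, 1], [-0.52, 0.05, 0.07, 0, 0, 0.99, 1], [-0.51, 0.09, 0.08, 0, 0, 0.99, 1], [-0.49, 0.14, 0.08, 0, 0, 0.98, 1], [-0.49, 0.18, 0.07, 0, 0, 0.99, 1], [-0.47, 0.23, 0.08, 0, 0, 0.98, 1]]
  ]
}}

```text
time_s: 3.6
ee_pos: [0.3774, 0.0533, 0.2386]
tcp_rot: [[0.222, 0.975, 0.001], [0.975, -0.222, 0.0], [0.001, 0.0, -1.0]]
wrist_force: [-0.1, 0.1, -0.2]
width: 0.0854
grip_force: 0.0
```

Emit:
{"fn": "carry_out", "kwargs": {
  "plan": [
    [[-0.45, 0.26, 0.08, 0, 0, 0.99, 1], [-0.42, 0.3, 0.08, 0, 0, 0.99, 1], [-0.4, 0.34, 0.07, 0, 0, 0.98, 1], [-0.36, 0.36, 0.08, 0, 0, 0.99, 1], [-0.33, 0.4, 0.08, 0, 0, 0.99, 1], [-0.3, 0.43, 0.07, 0, 0, 0.98, 1], [-0.26, 0.45, 0.08, 0, 0, 0.99, 1], [-0.22, 0.47, 0.08, 0, 0, 0.99, 1], [-0.18, 0.48, 0.07, 0, 0, 0.98, 1], [-0.14, 0.51, 0.08, 0, 0, 0.99, 1], [0, 0, 0.67, 0, 0, 0, 1], [0, 0, 0.66, 0, 0, 0, 1], [0, -0.01, 0.67, 0, 0, 0, 1], [0, 0, 0, 0, 0, 0, 1], [0, 0, 0, 0, 0, 0, 1]]
  ]
}}

```text
time_s: 5.1
ee_pos: [0.4561, -0.1925, 0.1005]
tcp_rot: [[0.882, 0.47, -0.001], [0.47, -0.882, -0.0], [-0.001, 0.0, -1.0]]
wrist_force: [0.5, -0.2, 0.0]
width: 0.0853
grip_force: 0.0
```

```bash
python3 - <<'E'
from h import *
st();print(monitor.sense()["qpos"])
for n in("side","top"):
    vision.capture(n);print(n,[(round(d["conf"],2),np.round(d["position"],1).tolist()) for d in spotter.cut_out("block0",n)])
P=[.4565,-.1922]
plan([([*P,.0],-61.9,1,3),(None,None,.45,6),([*P,.12],-61.9,.45,1)])
E
```

```text
t 5.1 p [ 0.4561 -0.1925  0.1005] yang -61.94295258915961 z [-0.0005 -0.0003 -1.    ] F [ 0.4549 -0.1706  0.0033] w 0.0852697648350211 g 0.0 q7 -0.4479220801386903
[-0.2587  0.3503  0.7877  1.8303 -0.2794  1.076  -0.4479]
side [(0.95, [293.7, 224.6]), (0.84, [270.0, 242.2]), (0.63, [279.6, 274.4]), (0.56, [323.5, 124.9])]
top [(0.86, [335.4, 240.3]), (0.57, [365.3, 233.7]), (0.35, [249.8, 199.9])]
13 rows, end [ 0.4565 -0.1921  0.12  ]
[[[-0.01,-0.01,0.68,0.01,-0.01,0,1],[0,-0.01,0.68,0.01,-0.01,0,1],[-0.01,-0.01,0.68,0.01,-0.01,0,1],[0,0,0,0,0,0,0.45],[0,0,0,0,0,0,0.45],[0,0,0,0,0,0,0.45],[0,0,0,0,0,0,0.45],[0,0,0,0,0,0,0.45],[0,0,0,0,0,0,0.45],[0,0,-0.6,0,0,0,0.45],[0,0,-0.6,0,0,0,0.45],[0,0,-0.6,0,0,0,0.45],[0,0,-0.6,0,0,0,0.45]]]
```

Emit:
{"fn": "carry_out", "kwargs": {
  "plan": [
    [[0, 0, 0.68, 0, 0, 0, 1], [0, 0, 0.68, 0, 0, 0, 1], [0, 0, 0.66, 0, 0, 0, 1], [0, 0, 0, 0, 0, 0, 0.4], [0, 0, 0, 0, 0, 0, 0.4], [0, 0, 0, 0, 0, 0, 0.4], [0, 0, 0, 0, 0, 0, 0.4], [0, 0, 0, 0, 0, 0, 0.4], [0, 0, 0, 0, 0, 0, 0.4], [0, 0, -0.2, 0, 0, 0, 0.4], [0, 0, -0.6, 0, 0, 0, 0.4], [0, 0, -0.6, 0, 0, 0, 0.4], [0, 0, -0.6, 0, 0, 0, 0.4], [0, 0, -0.4, 0, 0, 0, 0.4]]
  ],
  "squeeze": 40
}}

```text
time_s: 6.7
ee_pos: [0.4571, -0.1929, 0.122]
tcp_rot: [[0.882, 0.471, 0.003], [0.471, -0.882, -0.001], [0.003, 0.002, -1.0]]
wrist_force: [-0.0, 0.6, 0.2]
width: 0.034
grip_force: 0.0
```

```bash
python3 - <<'E'
from h import *
st()
y=np.radians(-1.6);R2=np.array([[np.cos(y),-np.sin(y)],[np.sin(y),np.cos(y)]]);B=np.array([.5355,.0365])
for s in((45,38),(-45,38),(45,-38),(-45,-38)): print(s,B+R2@np.array(s)/1000)
q=B+R2@np.array([.045,.038])
plan([([*q,.12],-91.6,.4,1),([*q,.048],-91.6,.4,3)])
E
```

```text
t 6.7 p [ 0.4571 -0.1929  0.122 ] yang -61.932673447824556 z [ 0.0034 -0.001  -1.    ] F [-0.0033  0.5983  0.1566] w 0.03404278718473093 g 0.0 q7 -0.4643064566756834
(45, 38) [0.5815 0.0732]
(-45, 38) [0.4916 0.0757]
(45, -38) [ 0.5794 -0.0027]
(-45, -38) [ 0.4895 -0.0002]
12 rows, end [0.5815 0.0734 0.0481]
[[[0.52,-0.39,0,0,0,0.66,0.4],[0.5,-0.42,0.01,0,-0.01,0.66,0.4],[0.47,-0.45,0,0.01,0,0.66,0.4],[0.45,-0.48,0.01,0,-0.01,0.66,0.4],[0.42,-0.5,0,0,0,0.66,0.4],[0.39,-0.52,0.01,0,0,0.66,0.4],[0.36,-0.55,0,0.01,-0.01,0.65,0.4],[0.33,-0.56,0.01,0,0,0.66,0.4],[0.29,-0.59,0,0,-0.01,0.66,0.4],[0,0,0.48,0,0,0,0.4],[0,0,0.48,0,0,0,0.4],[0,0,0.48,0,0,0,0.4]]]
```

The grip closed empty. I look at what happened.

```bash
python3 - <<'E'
from h import *
import pickle
D={}
for n in("side","top"):
    D[n]=vision.capture(n);D[n,"b"]=spotter.cut_out("block0",n);print(n,[(round(d["conf"],2),np.round(d["position"],1).tolist(),int(d["mask"].sum())) for d in D[n,"b"]])
pickle.dump(D,open("d2.pkl","wb"))
a=cv2.resize(D["top"][190:260,290:390],(571,400),interpolation=cv2.INTER_CUBIC)
b=cv2.resize(D["side"][190:290,240:310],(280,400),interpolation=cv2.INTER_CUBIC)
cv2.imwrite("pics/miss.png",np.hstack([a[:,:520],b])[...,::-1])
E
```

```text
side [(0.81, [291.2, 222.2], 514), (0.79, [280.1, 273.6], 704), (0.69, [267.1, 244.4], 571), (0.45, [311.8, 90.3], 190)]
top [(0.63, [335.3, 239.9], 350), (0.57, [367.3, 235.6], 347), (0.54, [397.0, 206.3], 458)]
```

View pics/miss.png

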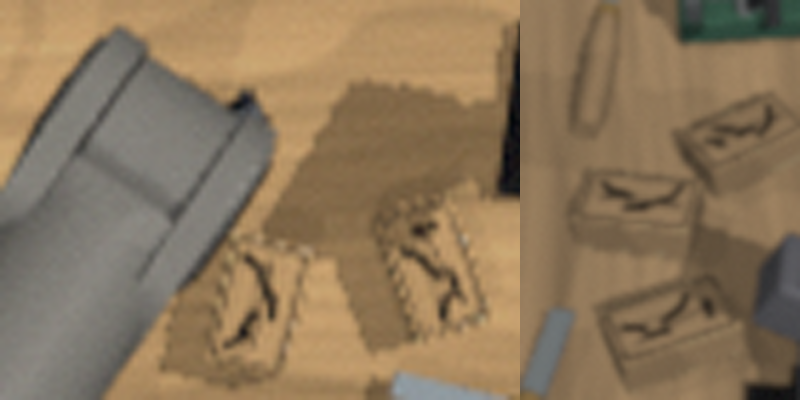

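The block still lies where it was, at side (292,224). The fingers were probably still closing when I lifted. I go again and check the grip before lifting.

Emit:
{"fn": "carry_out", "kwargs": {
  "plan": [
    [[0, 0, 0, 0, 0, 0, 1], [0, 0, 0, 0, 0, 0, 1], [0, 0, 0, 0, 0, 0, 1], [0, 0, 0, 0, 0, 0, 1], [0, 0, 0, 0, 0, 0, 1], [0, 0, 0, 0, 0, 0, 1], [0, 0, 0, 0, 0, 0, 1], [0, 0, 0, 0, 0, 0, 1], [0, 0, 0.6, 0, 0, 0, 1], [0, 0, 0.6, 0, 0, 0, 1], [0, 0, 0.6, 0, 0, 0, 1], [0, 0, 0.6, 0, 0, 0, 1]]
  ],
  "squeeze": 40
}}

```text
time_s: 8.1
ee_pos: [0.4566, -0.192, -0.0018]
tcp_rot: [[0.882, 0.471, 0.001], [0.471, -0.882, -0.0], [0.001, 0.0, -1.0]]
wrist_force: [0.7, -0.1, -0.2]
width: 0.0856
grip_force: 0.0
```

Emit:
{"fn": "carry_out", "kwargs": {
  "plan": [
    [[0, 0, 0, 0, 0, 0, 0.4], [0, 0, 0, 0, 0, 0, 0.4], [0, 0, 0, 0, 0, 0, 0.4], [0, 0, 0, 0, 0, 0, 0.4], [0, 0, 0, 0, 0, 0, 0.4], [0, 0, 0, 0, 0, 0, 0.4], [0, 0, 0, 0, 0, 0, 0.4], [0, 0, 0, 0, 0, 0, 0.4], [0, 0, 0, 0, 0, 0, 0.4], [0, 0, 0, 0, 0, 0, 0.4]]
  ]
}}

```text
time_s: 9.1
ee_pos: [0.4562, -0.1921, -0.0009]
tcp_rot: [[0.882, 0.471, -0.0], [0.471, -0.882, 0.0], [-0.0, -0.0, -1.0]]
wrist_force: [0.2, 0.6, 0.4]
width: 0.0344
grip_force: 0.0
```

```bash
python3 - <<'E'
from h import *
st()
E
```

```text
t 9.1 p [ 0.4562 -0.1921 -0.0009] yang -61.896452656365696 z [-0.0001  0.     -1.    ] F [0.1811 0.607  0.3555] w 0.0343955560504844 g 0.0 q7 -0.33135434003659603
```

```bash
python3 - <<'E'
from h import *
D=vision.capture("side").copy();s=monitor.sense()
def mark(p,c):
    u=proj("side",p)[0];return u
o=cv2.resize(D[150:290,230:400],None,fx=4,fy=4,interpolation=cv2.INTER_CUBIC)
def dr(P,c):
    uv=((proj("side",P)-[230,150]+.5)*4).astype(int);cv2.polylines(o,[uv],True,c,1)
y=.4935;R=np.array([[np.cos(y),-np.sin(y),0],[np.sin(y),np.cos(y),0],[0,0,1]])
q=np.array([[-.04,-.025,0],[.04,-.025,0],[.04,.025,0],[-.04,.025,0]])
for z,c in((0,(255,0,0)),(.028,(255,255,0))):dr((q+[0,0,z])@R.T+[.4565,-.1922,0],c)
t=np.array(s["ee_pos"]);dr(np.array([t,t+[0,0,.1]]),(0,0,255))
cv2.imwrite("pics/chk.png",o[...,::-1])
E
```

```text
(no output)
```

View pics/chk.png

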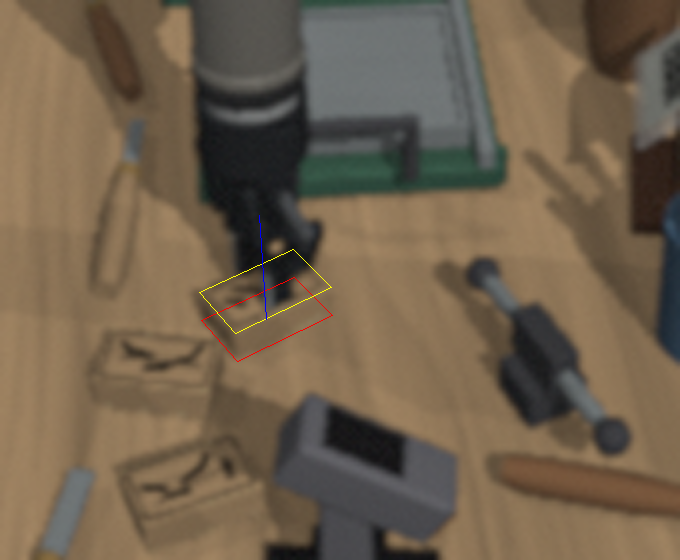

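```bash
python3 - <<'E'
from h import *
import pickle
D=pickle.load(open("d.pkl","rb"))
for n in("side","top"): print(n,proj(n,[[.2205,.5035,.2],[.2205,.5035,.213],[.2205,.5035,.3]]))
s=monitor.sense();print({k:np.round(v,3) for k,v in s.items()})
a=D["side"][20:80,180:240];b=D["top"][285:335,40:110]
o=np.hstack([cv2.resize(a,(400,400),interpolation=cv2.INTER_CUBIC),cv2.resize(b,(400,400),interpolation=cv2.INTER_CUBIC)])
cv2.imwrite("pics/g0.png",o[...,::-1])
E
```

```text
side [[219.6089  68.4049]
 [219.0442  65.102 ]
 [215.1072  42.0754]]
top [[ 90.8707 304.4162]
 [ 88.6927 305.1231]
 [ 72.9892 310.2201]]
{'time_s': np.float64(9.15), 'qpos': array([-0.181,  0.497,  0.71 ,  1.934, -0.421,  0.863, -0.331]), 'joint_velocities': array([ 0.   ,  0.   , -0.   , -0.   ,  0.001, -0.001, -0.   ]), 'tau': array([ -0.005, -33.953,   6.97 , -16.531,   0.01 ,   0.003,  -0.   ]), 'ee_pos': array([ 0.456, -0.192, -0.001]), 'tcp_rot': array([[ 0.882,  0.471, -0.   ],
       [ 0.471, -0.882,  0.   ],
       [-0.   , -0.   , -1.   ]]), 'wrist_force': array([0.145, 0.056, 0.424]), 'ft_torque': array([ 0.022,  0.032, -0.027]), 'grip_force': np.float64(0.0), 'width': np.float64(0.034)}
```

View pics/g0.png

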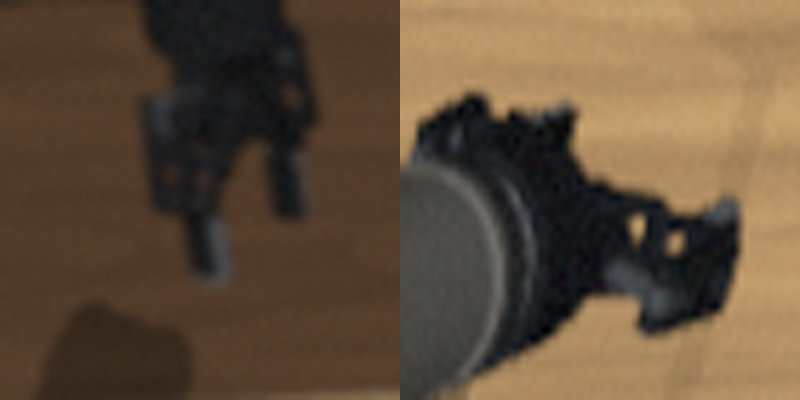

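g0 shows the fingertips at side about (217,57), where the reported TCP would put them at (219,65). The top view, with the tips near (80,309), agrees. So the real tips stand roughly 30 mm higher than reported, while xy agrees. I lower carefully and check by touch.

Emit:
{"fn": "carry_out", "kwargs": {
  "plan": [
    [[0, 0, -0.2, 0, 0, 0, 1], [0, 0, 0, 0, 0, 0, 1], [0, 0, 0, 0, 0, 0, 1], [0, 0, 0, 0, 0, 0, 1], [0, 0, 0, 0, 0, 0, 1], [0, 0, 0, 0, 0, 0, 1], [0, 0, 0.2, 0, 0, 0, 1], [0, 0, 0.2, 0, 0, 0, 1], [0, 0, 0.2, 0, 0, 0, 1], [0, 0, 0, 0, 0, 0, 1]]
  ]
}}

```text
time_s: 10.15
ee_pos: [0.4544, -0.1912, -0.0229]
tcp_rot: [[0.882, 0.471, -0.004], [0.471, -0.882, 0.001], [-0.003, -0.003, -1.0]]
wrist_force: [0.4, -0.3, -0.2]
width: 0.0853
grip_force: 0.0
```

Emit:
{"fn": "carry_out", "kwargs": {
  "plan": [
    [[0, 0, 0, 0, 0, 0, 0.45], [0, 0, 0, 0, 0, 0, 0.45], [0, 0, 0, 0, 0, 0, 0.45], [0, 0, 0, 0, 0, 0, 0.45], [0, 0, 0, 0, 0, 0, 0.45], [0, 0, 0, 0, 0, 0, 0.45], [0, 0, 0, 0, 0, 0, 0.45], [0, 0, 0, 0, 0, 0, 0.45]]
  ],
  "squeeze": 30
}}

```text
time_s: 10.95
ee_pos: [0.4568, -0.1924, -0.0204]
tcp_rot: [[0.882, 0.471, 0.001], [0.471, -0.882, -0.0], [0.001, 0.001, -1.0]]
wrist_force: [-0.3, -0.9, 5.6]
width: 0.0496
grip_force: 33.2
```

Gripped: opening 49.6 mm at 33 N. Lift and carry to the bed.

```bash
cat >> h.py <<'E'
_y=np.radians(-1.6);R2=np.array([[np.cos(_y),-np.sin(_y)],[np.sin(_y),np.cos(_y)]]);BED=np.array([.5355,.0365])
E
python3 - <<'E'
from h import *
q=BED+R2@np.array([.045,.040])
s=monitor.sense();p=np.array(s["ee_pos"])
plan([([.4565,-.1922,.08],-61.9,.45,1),([*q,.085],-91.6,.45,1),([*q,.0265],-91.6,.45,3),(None,None,.45,2)])
E
```

```text
17 rows, end [0.5817 0.0752 0.0266]
[[[0,0,-0.67,0,0,0,0.45],[0,0,-0.67,0.01,-0.01,0,0.45],[0,0,-0.67,0,0,0,0.45],[0.52,-0.39,-0.01,0,0,0.66,0.45],[0.51,-0.43,-0.01,0,0,0.66,0.45],[0.47,-0.45,-0.01,0,0,0.66,0.45],[0.45,-0.48,-0.01,0,0,0.66,0.45],[0.42,-0.5,-0.01,0,0,0.66,0.45],[0.39,-0.53,-0.02,0,0,0.66,0.45],[0.37,-0.55,-0.01,0,0,0.66,0.45],[0.32,-0.56,-0.01,0,0,0.66,0.45],[0.3,-0.59,-0.01,0,0,0.66,0.45],[0,0,0.39,0,0,0,0.45],[0,0,0.39,0,0,0,0.45],[0,0,0.39,0,0,0,0.45],[0,0,0,0,0,0,0.45],[0,0,0,0,0,0,0.45]]]
```

Emit:
{"fn": "carry_out", "kwargs": {
  "plan": [
    [[0, 0, -0.85, 0, 0, 0, 0.45], [0, 0, -0.85, 0, 0, 0, 0.45], [0, 0, -0.85, 0, 0, 0, 0.45], [0.52, -0.39, -0.01, 0, 0, 0.66, 0.45], [0.51, -0.43, -0.01, 0, 0, 0.66, 0.45], [0.47, -0.45, -0.01, 0, 0, 0.66, 0.45], [0.45, -0.48, -0.01, 0, 0, 0.66, 0.45], [0.42, -0.5, -0.01, 0, 0, 0.66, 0.45], [0.39, -0.53, -0.02, 0, 0, 0.66, 0.45], [0.37, -0.55, -0.01, 0, 0, 0.66, 0.45], [0.32, -0.56, -0.01, 0, 0, 0.66, 0.45], [0.3, -0.59, -0.01, 0, 0, 0.66, 0.45], [0, 0, 0.5, 0, 0, 0, 0.45], [0, 0, 0.5, 0, 0, 0, 0.45], [0, 0, 0.3, 0, 0, 0, 0.45], [0, 0, 0.22, 0, 0, 0, 0.45], [0, 0, 0.1, 0, 0, 0, 0.45], [0, 0, 0.1, 0, 0, 0, 0.45], [0, 0, 0, 0, 0, 0, 0.45]]
  ]
}}

```text
time_s: 12.85
ee_pos: [0.5813, 0.0753, 0.0257]
tcp_rot: [[1.0, -0.028, 0.0], [-0.028, -1.0, 0.0], [0.0, -0.0, -1.0]]
wrist_force: [0.4, 0.6, -1.2]
width: 0.0492
grip_force: 32.5
```

```bash
python3 - <<'E'
from h import *
st()
E
```

```text
t 12.85 p [0.5813 0.0753 0.0257] yang -91.61902625239345 z [ 0.0002  0.0001 -1.    ] F [ 0.389   0.63   -1.2048] w 0.04915957144742716 g 32.48121678829193 q7 -1.3557308606100342
```

Emit:
{"fn": "carry_out", "kwargs": {
  "plan": [
    [[0, 0, 0.03, 0, 0, 0, 0.45], [0, 0, 0, 0, 0, 0, 0.45], [0, 0, 0, 0, 0, 0, 0.75], [0, 0, 0, 0, 0, 0, 0.75], [0, 0, 0, 0, 0, 0, 0.75], [0, 0, -0.3, 0, 0, 0, 1], [0, 0, -0.8, 0, 0, 0, 1], [0, 0, -0.8, 0, 0, 0, 1]]
  ]
}}

```text
time_s: 13.65
ee_pos: [0.5806, 0.0753, 0.1206]
tcp_rot: [[1.0, -0.028, -0.001], [-0.028, -1.0, -0.001], [-0.001, 0.001, -1.0]]
wrist_force: [1.8, -0.3, 0.5]
width: 0.0854
grip_force: 0.0
```

```bash
cat >> h.py <<'E'
def fitblock(guess,ign=None):
    "guesses x,y,yaw(rad); newest masks from both cams (or one)"
    M={}
    for n in("side","top"):
        vision.capture(n);u=proj(n,[[guess[0],guess[1],.018]])[0]
        c=[d for d in spotter.cut_out("block0",n) if np.hypot(*(np.array(d["position"])-u))<14 and d["mask"].sum()<1000]
        if c:M[n]=c[0]["mask"]
    sc=spotter.cut_out("scanner","side");ig={"side":sc[0]["mask"]} if sc and "side" in M else {}
    r=fit(BLOCK,M,[guess[0],guess[1],guess[3] if len(guess)>3 else 0,guess[2]],ign=ig);print(list(M),r,np.degrees(r[0][3]))
    return r[0]
E
python3 - <<'E'
from h import *
st()
fitblock([.5813,.0753,-.028,.045])
fitblock([.3982,-.3592,.296])
p=fitblock([.3794,-.2517,-.243])
plan([([p[0],p[1],.12],np.degrees(p[3])-90,1,1),([p[0],p[1],-.02],np.degrees(p[3])-90,1,1)])
E
```

```text
t 13.65 p [0.5806 0.0753 0.1206] yang -91.62305345665492 z [-0.0011 -0.0006 -1.    ] F [ 1.7728 -0.2773  0.4712] w 0.08539665270694657 g 0.0 q7 -1.4198896014673312
['side', 'top'] (array([ 0.5799,  0.0764,  0.045 , -0.0201]), np.float64(1.02450834073494)) -1.1511570025824296
['side', 'top'] (array([ 0.3986, -0.3587,  0.    ,  0.3163]), np.float64(0.20235148303048223)) 18.120639126085724
['side', 'top'] (array([ 0.3793, -0.2521,  0.    , -0.2203]), np.float64(0.3903114391111793)) -12.623563008160069
15 rows, end [ 0.3793 -0.2521 -0.02  ]
[[[-0.35,0.61,0,0,0,0.2,1],[-0.34,0.61,0,0,0,0.2,1],[-0.33,0.61,-0.01,0,0,0.2,1],[-0.32,0.63,0,0,0,0.2,1],[-0.3,0.63,0,0,0,0.2,1],[-0.3,0.63,0,0,0,0.2,1],[-0.28,0.64,0,0,0,0.2,1],[-0.28,0.64,0,0,0,0.2,1],[-0.26,0.65,-0.01,0,0,0.2,1],[-0.25,0.65,0,0,0,0.2,1],[-0.24,0.66,0,0,0.01,0.2,1],[0,0,0.7,0,0,0,1],[0,0,0.7,0,0,0,1],[0,0,0.7,0,0,0,1],[0,0,0.7,0,0,0,1]]]
```

Emit:
{"fn": "carry_out", "kwargs": {
  "plan": [
    [[-0.35, 0.61, 0, 0, 0, 0.2, 1], [-0.34, 0.61, 0, 0, 0, 0.2, 1], [-0.33, 0.61, -0.01, 0, 0, 0.2, 1], [-0.32, 0.63, 0, 0, 0, 0.2, 1], [-0.3, 0.63, 0, 0, 0, 0.2, 1], [-0.3, 0.63, 0, 0, 0, 0.2, 1], [-0.28, 0.64, 0, 0, 0, 0.2, 1], [-0.28, 0.64, 0, 0, 0, 0.2, 1], [-0.26, 0.65, -0.01, 0, 0, 0.2, 1], [-0.25, 0.65, 0, 0, 0, 0.2, 1], [-0.24, 0.66, 0, 0, 0, 0.2, 1], [0, 0, 0.7, 0, 0, 0, 1], [0, 0, 0.7, 0, 0, 0, 1], [0, 0, 0.7, 0, 0, 0, 1], [0, 0, 0.5, 0, 0, 0, 1], [0, 0, 0.28, 0, 0, 0, 1], [0, 0, 0, 0, 0, 0, 1]]
  ]
}}

```text
time_s: 16.1
ee_pos: [0.3782, -0.2513, -0.0252]
tcp_rot: [[0.976, -0.218, -0.003], [-0.218, -0.976, 0.001], [-0.003, -0.001, -1.0]]
wrist_force: [0.2, 0.1, 0.9]
width: 0.0854
grip_force: 0.0
```

Emit:
{"fn": "carry_out", "kwargs": {
  "plan": [
    [[0, 0, 0, 0, 0, 0, 0.45], [0, 0, 0, 0, 0, 0, 0.45], [0, 0, 0, 0, 0, 0, 0.45], [0, 0, 0, 0, 0, 0, 0.45], [0, 0, 0, 0, 0, 0, 0.45], [0, 0, 0, 0, 0, 0, 0.45], [0, 0, 0, 0, 0, 0, 0.45]]
  ],
  "squeeze": 30
}}

```text
time_s: 16.8
ee_pos: [0.3809, -0.2528, -0.0223]
tcp_rot: [[0.976, -0.218, 0.003], [-0.218, -0.976, -0.001], [0.003, 0.0, -1.0]]
wrist_force: [-0.8, 1.2, 6.7]
width: 0.0497
grip_force: 30.6
```

```bash
python3 - <<'E'
from h import *
st()
q=BED+R2@np.array([-.045,.040])
p=np.array(monitor.sense()["ee_pos"])
plan([([p[0],p[1],.108],None,.45,1),([*q,.108],-91.6,.45,1),([*q,p[2]+.049],-91.6,.45,5,.025),(None,None,.45,2)])
E
```

```text
t 16.8 p [ 0.3809 -0.2528 -0.0223] yang -102.5942756836001 z [ 0.0032 -0.001  -1.    ] F [-0.7931  1.1751  6.7195] w 0.04966447986327446 g 30.623638618944824 q7 -0.7288484761900486
21 rows, end [0.4915 0.0775 0.0267]
[[[0,0,-0.65,0,0,0,0.45],[0,0,-0.65,0,0,0,0.45],[0.01,0,-0.65,0,0,0,0.45],[0,0,-0.66,0,0,0,0.45],[0.07,-0.69,0,0,0,-0.22,0.45],[0.09,-0.7,0,0,-0.01,-0.22,0.45],[0.1,-0.69,0,0,0,-0.22,0.45],[0.11,-0.68,0,0,-0.01,-0.22,0.45],[0.12,-0.69,0,0,0,-0.22,0.45],[0.14,-0.68,0,0,0,-0.22,0.45],[0.15,-0.68,0,0,-0.01,-0.22,0.45],[0.16,-0.68,0,0,0,-0.22,0.45],[0.18,-0.67,0,0.01,0,-0.22,0.45],[0.19,-0.68,0,0,-0.01,-0.22,0.45],[0,0,0.33,0,0,0,0.45],[0,0,0.32,0,0,0,0.45],[0,0,0.33,0,0,0,0.45],[0,0,0.32,0,0,0,0.45],[0,0.01,0.33,0,0,0,0.45],[0,0,0,0,0,0,0.45]]]
[[[0,0,0,0,0,0,0.45]]]
```

Emit:
{"fn": "carry_out", "kwargs": {
  "plan": [
    [[0, 0, -0.65, 0, 0, 0, 0.45], [0, 0, -0.65, 0, 0, 0, 0.45], [0, 0, -0.65, 0, 0, 0, 0.45], [0, 0, -0.66, 0, 0, 0, 0.45], [0.07, -0.69, 0, 0, 0, -0.22, 0.45], [0.09, -0.7, 0, 0, 0, -0.22, 0.45], [0.1, -0.69, 0, 0, 0, -0.22, 0.45], [0.11, -0.68, 0, 0, 0, -0.22, 0.45], [0.12, -0.69, 0, 0, 0, -0.22, 0.45], [0.14, -0.68, 0, 0, 0, -0.22, 0.45], [0.15, -0.68, 0, 0, 0, -0.22, 0.45], [0.16, -0.68, 0, 0, 0, -0.22, 0.45], [0.18, -0.67, 0, 0, 0, -0.22, 0.45], [0.19, -0.68, 0, 0, 0, -0.22, 0.45], [0, 0, 0.33, 0, 0, 0, 0.45], [0, 0, 0.32, 0, 0, 0, 0.45], [0, 0, 0.33, 0, 0, 0, 0.45], [0, 0, 0.32, 0, 0, 0, 0.45], [0, 0, 0.33, 0, 0, 0, 0.45], [0, 0, 0, 0, 0, 0, 0.45]]
  ]
}}

```text
time_s: 18.8
ee_pos: [0.4893, 0.0787, 0.0242]
tcp_rot: [[1.0, -0.028, -0.001], [-0.028, -1.0, -0.001], [-0.001, 0.001, -1.0]]
wrist_force: [-0.4, 0.7, -0.5]
width: 0.0497
grip_force: 32.1
```

Emit:
{"fn": "carry_out", "kwargs": {
  "plan": [
    [[0, 0, 0.03, 0, 0, 0, 0.45], [0, 0, 0, 0, 0, 0, 0.45], [0, 0, 0, 0, 0, 0, 0.75], [0, 0, 0, 0, 0, 0, 0.75], [0, 0, 0, 0, 0, 0, 0.75], [0, 0, -0.3, 0, 0, 0, 1], [0, 0, -0.8, 0, 0, 0, 1], [0, 0, -0.8, 0, 0, 0, 1]]
  ]
}}

```text
time_s: 19.6
ee_pos: [0.4891, 0.0784, 0.1192]
tcp_rot: [[1.0, -0.028, -0.002], [-0.028, -1.0, -0.001], [-0.002, 0.001, -1.0]]
wrist_force: [0.5, 0.7, 0.0]
width: 0.085
grip_force: 0.0
```

```bash
python3 - <<'E'
from h import *
st()
fitblock([.4915,.0775,-.028,.045])
p=fitblock([.3986,-.3587,.3163])
plan([([p[0],p[1],.11],np.degrees(p[3])-90,1,1),([p[0],p[1],-.024],np.degrees(p[3])-90,1,1)])
E
```

```text
t 19.6 p [0.4891 0.0784 0.1192] yang -91.62507583039329 z [-0.002 -0.001 -1.   ] F [0.5253 0.739  0.018 ] w 0.08497315530594655 g 0.0 q7 -1.5042873838536008
['side', 'top'] (array([ 0.4898,  0.0797,  0.045 , -0.07  ]), np.float64(1.5424449922705985)) -4.013407272721835
['side', 'top'] (array([ 0.399 , -0.3594,  0.    ,  0.3038]), np.float64(0.14049707949942306)) 17.407969321730825
17 rows, end [ 0.399  -0.3594 -0.0241]
[[[-0.12,0.68,0.01,0,0,-0.29,1],[-0.14,0.67,0.01,0,0,-0.29,1],[-0.15,0.67,0.02,0,0.01,-0.3,1],[-0.17,0.67,0.01,0,0,-0.29,1],[-0.19,0.66,0.01,0,0,-0.29,1],[-0.21,0.66,0.01,0,0,-0.29,1],[-0.22,0.65,0.02,0,0,-0.3,1],[-0.24,0.64,0.01,0,0.01,-0.29,1],[-0.25,0.64,0.01,0,0,-0.29,1],[-0.27,0.64,0.01,0,0,-0.29,1],[-0.29,0.62,0.01,0,0,-0.3,1],[-0.3,0.62,0.02,0,0,-0.29,1],[-0.32,0.61,0.01,0.01,0.01,-0.29,1],[0,0,0.67,0,0,0,1],[0,0,0.67,0,0,0,1],[0,0,0.67,0,0,0,1],[0,0,0.67,0,0,0,1]]]
```

Emit:
{"fn": "carry_out", "kwargs": {
  "plan": [
    [[-0.12, 0.68, 0.01, 0, 0, -0.29, 1], [-0.14, 0.67, 0.01, 0, 0, -0.29, 1], [-0.15, 0.67, 0.02, 0, 0.01, -0.3, 1], [-0.17, 0.67, 0.01, 0, 0, -0.29, 1], [-0.19, 0.66, 0.01, 0, 0, -0.29, 1], [-0.21, 0.66, 0.01, 0, 0, -0.29, 1], [-0.22, 0.65, 0.02, 0, 0, -0.3, 1], [-0.24, 0.64, 0.01, 0, 0.01, -0.29, 1], [-0.25, 0.64, 0.01, 0, 0, -0.29, 1], [-0.27, 0.64, 0.01, 0, 0, -0.29, 1], [-0.29, 0.62, 0.01, 0, 0, -0.3, 1], [-0.3, 0.62, 0.02, 0, 0, -0.29, 1], [-0.32, 0.61, 0.01, 0, 0.01, -0.29, 1], [0, 0, 0.67, 0, 0, 0, 1], [0, 0, 0.67, 0, 0, 0, 1], [0, 0, 0.67, 0, 0, 0, 1], [0, 0, 0.5, 0, 0, 0, 1], [0, 0, 0.17, 0, 0, 0, 1], [0, 0, 0, 0, 0, 0, 1]]
  ]
}}

```text
time_s: 22.0
ee_pos: [0.3992, -0.3584, -0.0249]
tcp_rot: [[0.954, 0.299, -0.0], [0.299, -0.954, 0.002], [0.0, -0.002, -1.0]]
wrist_force: [0.4, -0.4, 1.1]
width: 0.0856
grip_force: 0.0
```

Emit:
{"fn": "carry_out", "kwargs": {
  "plan": [
    [[0, 0, 0, 0, 0, 0, 0.45], [0, 0, 0, 0, 0, 0, 0.45], [0, 0, 0, 0, 0, 0, 0.45], [0, 0, 0, 0, 0, 0, 0.45], [0, 0, 0, 0, 0, 0, 0.45], [0, 0, 0, 0, 0, 0, 0.45], [0, 0, 0, 0, 0, 0, 0.45]]
  ]
}}

```text
time_s: 22.7
ee_pos: [0.4013, -0.3603, -0.022]
tcp_rot: [[0.954, 0.299, 0.005], [0.299, -0.954, -0.001], [0.005, 0.003, -1.0]]
wrist_force: [-0.0, 0.5, 5.7]
width: 0.0494
grip_force: 33.2
```

```bash
python3 - <<'E'
from h import *
st()
q=BED+R2@np.array([.0,-.041])
p=np.array(monitor.sense()["ee_pos"])
plan([([p[0],p[1],.112],None,.45,1),([*q,.112],-91.6,.45,1),([*q,p[2]+.049],-91.6,.45,5,.025)])
E
```

```text
t 22.7 p [ 0.4013 -0.3603 -0.022 ] yang -72.59009377510435 z [ 0.0051 -0.0012 -1.    ] F [-0.0378  0.532   5.7239] w 0.04944925232490702 g 33.23595464229584 q7 -0.09543403409896674
20 rows, end [ 0.5344 -0.0046  0.0271]
[[[0,0,-0.67,0,0,0,0.45],[0.01,0,-0.67,0,0,0,0.45],[0,0.01,-0.67,0,0,0,0.45],[0,0,-0.67,0,0,0,0.45],[0.42,-0.55,0,0,-0.01,0.35,0.45],[0.41,-0.55,0,0,0,0.34,0.45],[0.39,-0.57,0,0.01,-0.01,0.35,0.45],[0.38,-0.58,0,0,0,0.34,0.45],[0.35,-0.6,0,0,-0.01,0.35,0.45],[0.34,-0.6,0,0,0,0.34,0.45],[0.32,-0.61,0,0,-0.01,0.35,0.45],[0.3,-0.62,0,0.01,0,0.35,0.45],[0.28,-0.64,0,0,-0.01,0.34,0.45],[0.27,-0.63,0,0,0,0.35,0.45],[0.24,-0.65,0,0,-0.01,0.34,0.45],[0,0,0.34,0,0,0,0.45],[0,0,0.34,0,0,0,0.45],[0,0,0.34,0,0,0,0.45],[0,0,0.34,0,0,0,0.45],[0,0,0.34,0,0,0,0.45]]]
```

Emit:
{"fn": "carry_out", "kwargs": {
  "plan": [
    [[0, 0, -0.67, 0, 0, 0, 0.45], [0, 0, -0.67, 0, 0, 0, 0.45], [0, 0, -0.67, 0, 0, 0, 0.45], [0, 0, -0.67, 0, 0, 0, 0.45], [0.42, -0.55, 0, 0, 0, 0.35, 0.45], [0.41, -0.55, 0, 0, 0, 0.34, 0.45], [0.39, -0.57, 0, 0, 0, 0.35, 0.45], [0.38, -0.58, 0, 0, 0, 0.34, 0.45], [0.35, -0.6, 0, 0, 0, 0.35, 0.45], [0.34, -0.6, 0, 0, 0, 0.34, 0.45], [0.32, -0.61, 0, 0, 0, 0.35, 0.45], [0.3, -0.62, 0, 0, 0, 0.35, 0.45], [0.28, -0.64, 0, 0, 0, 0.34, 0.45], [0.27, -0.63, 0, 0, 0, 0.35, 0.45], [0.24, -0.65, 0, 0, 0, 0.34, 0.45], [0, 0, 0.4, 0, 0, 0, 0.45], [0, 0, 0.4, 0, 0, 0, 0.45], [0, 0, 0.4, 0, 0, 0, 0.45], [0, 0, 0.3, 0, 0, 0, 0.45], [0, 0, 0.16, 0, 0, 0, 0.45]]
  ]
}}

```text
time_s: 24.7
ee_pos: [0.5322, -0.0032, 0.0266]
tcp_rot: [[1.0, -0.028, 0.0], [-0.028, -1.0, 0.001], [0.0, -0.001, -1.0]]
wrist_force: [0.3, 0.1, -0.7]
width: 0.0493
grip_force: 32.4
```

Emit:
{"fn": "carry_out", "kwargs": {
  "plan": [
    [[0, 0, 0, 0, 0, 0, 0.45], [0, 0, 0.05, 0, 0, 0, 0.45], [0, 0, 0, 0, 0, 0, 0.45], [0, 0, 0, 0, 0, 0, 0.75], [0, 0, 0, 0, 0, 0, 0.75], [0, 0, 0, 0, 0, 0, 0.75], [0, 0, -0.3, 0, 0, 0, 1], [0, 0, -0.8, 0, 0, 0, 1], [0, 0, -0.8, 0, 0, 0, 1], [0, 0, -0.8, 0, 0, 0, 1]]
  ]
}}

```text
time_s: 25.7
ee_pos: [0.533, -0.0039, 0.1631]
tcp_rot: [[1.0, -0.029, 0.003], [-0.029, -1.0, 0.0], [0.003, -0.0, -1.0]]
wrist_force: [0.7, 0.9, 0.1]
width: 0.0856
grip_force: 0.0
```

```bash
python3 - <<'E'
from h import *
st()
q=BED+R2@np.array([0,-.125]);q2=.5*(q+np.array([.528,-.0895]));print(q,q2)
im=vision.capture("side");a=cv2.resize(im[90:200,250:380],(780,660)[:2],interpolation=cv2.INTER_CUBIC)[:600];cv2.imwrite("pics/bed.png",a[...,::-1])
# grip true z .088, grasp 19 behind TCP (less ~8 retract as not shut) ; bias ~.031
plan([([*q2,.14],-91.6,1,1),([*q2,.045],-91.6,1,1)])
E
```

```text
t 25.7 p [ 0.533  -0.0039  0.1631] yang -91.64553188387696 z [ 0.0035  0.0003 -1.    ] F [0.7252 0.8594 0.0873] w 0.08560363528859286 g 0.0 q7 -1.304179991700099
[ 0.532  -0.0885] [ 0.53  -0.089]
6 rows, end [ 0.5298 -0.0888  0.0449]
[[[-0.04,0.56,0.2,-0.01,-0.06,0,1],[-0.04,0.56,0.2,0,-0.06,-0.01,1],[-0.04,0.56,0.2,-0.01,-0.07,0,1],[0,0,0.63,0,0,0,1],[0,0,0.64,0,0,0,1],[0,0,0.63,0,0,0,1]]]
```

View pics/bed.png

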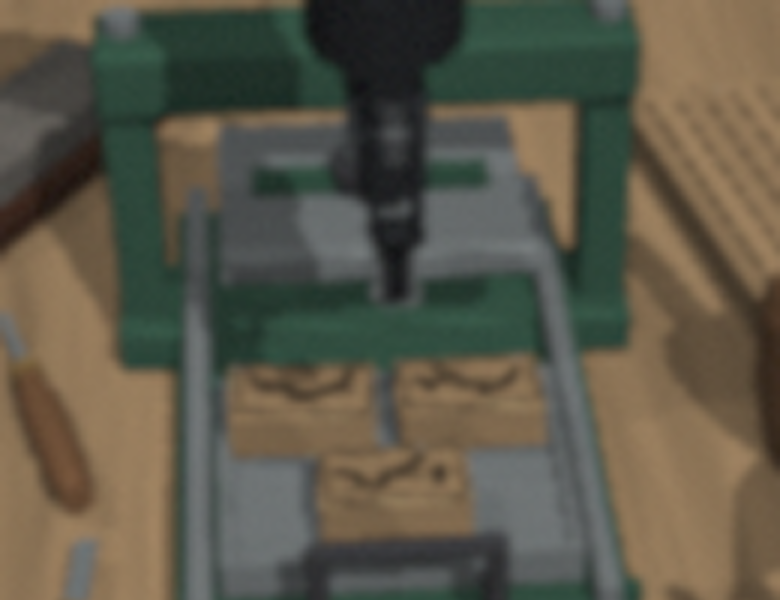

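All three blocks lie flat and face up: the back row has two and the front row one. Next I grip the bail.

Emit:
{"fn": "carry_out", "kwargs": {
  "plan": [
    [[-0.04, 0.56, 0.2, 0, 0, 0, 1], [-0.04, 0.56, 0.2, 0, 0, 0, 1], [-0.04, 0.56, 0.2, 0, 0, 0, 1], [0, 0, 0.5, 0, 0, 0, 1], [0, 0, 0.5, 0, 0, 0, 1], [0, 0, 0.5, 0, 0, 0, 1], [0, 0, 0.3, 0, 0, 0, 1], [0, 0, 0.2, 0, 0, 0, 1], [0, 0, 0, 0, 0, 0, 0.1], [0, 0, 0, 0, 0, 0, 0.1], [0, 0, 0, 0, 0, 0, 0.1], [0, 0, 0, 0, 0, 0, 0.1], [0, 0, 0, 0, 0, 0, 0.1], [0, 0, 0, 0, 0, 0, 0.1], [0, 0, 0, 0, 0, 0, 0.1], [0, 0, 0, 0, 0, 0, 0.1], [0, 0, 0, 0, 0, 0, 0.1], [0, 0, 0, 0, 0, 0, 0.1]]
  ],
  "squeeze": 35
}}

```text
time_s: 27.55
ee_pos: [0.5255, -0.0873, 0.0311]
tcp_rot: [[1.0, -0.028, 0.004], [-0.028, -1.0, 0.001], [0.004, -0.001, -1.0]]
wrist_force: [-1.0, 1.0, 5.0]
width: 0.011
grip_force: 34.2
```

```bash
python3 - <<'E'
from h import *
st();p=np.array(monitor.sense()["ee_pos"]);d=R2@np.array([0,1.])
plan([([*(p[:2]+d*.212),p[2]],-91.6,.1,1,.018)])
E
```

```text
t 27.55 p [ 0.5255 -0.0873  0.0311] yang -91.60893132379594 z [ 0.0037  0.0006 -1.    ] F [-0.9598  1.0069  5.0437] w 0.010995920305617107 g 34.21122908592224 q7 -1.0250046785355478
12 rows, end [0.5315 0.1246 0.0311]
[[[0,-0.35,0,0,0,0,0.1],[0,-0.36,0,0,-0.01,0,0.1],[0,-0.35,0,0,0,0,0.1],[0,-0.35,0,0,0,0,0.1],[0,-0.36,0,0,-0.01,0,0.1],[0,-0.35,0,0,0,0,0.1],[0,-0.35,0,0,0,0,0.1],[0,-0.36,0,-0.01,-0.01,0,0.1],[0,-0.35,0,0,0,0,0.1],[0,-0.35,0,0,-0.01,0,0.1],[0,-0.36,0,0,0,0,0.1],[0,-0.35,0,0,0,0,0.1]]]
```

Emit:
{"fn": "carry_out", "kwargs": {
  "plan": [
    [[0, -0.1, 0, 0, 0, 0, 0.1], [0, -0.2, 0, 0, 0, 0, 0.1], [0, -0.3, 0, 0, 0, 0, 0.1], [0, -0.35, 0, 0, 0, 0, 0.1], [0, -0.35, 0, 0, 0, 0, 0.1], [0, -0.35, 0, 0, 0, 0, 0.1], [0, -0.35, 0, 0, 0, 0, 0.1], [0, -0.35, 0, 0, 0, 0, 0.1], [0, -0.35, 0, 0, 0, 0, 0.1], [0, -0.35, 0, 0, 0, 0, 0.1], [0, -0.35, 0, 0, 0, 0, 0.1], [0, -0.3, 0, 0, 0, 0, 0.1], [0, -0.2, 0, 0, 0, 0, 0.1], [0, -0.15, 0, 0, 0, 0, 0.1], [0, -0.1, 0, 0, 0, 0, 0.1], [0, -0.1, 0, 0, 0, 0, 0.1], [0, -0.1, 0, 0, 0, 0, 0.1], [0, 0, 0, 0, 0, 0, 0.1]]
  ]
}}

```text
time_s: 29.35
ee_pos: [0.5335, 0.1221, 0.0311]
tcp_rot: [[0.999, -0.033, 0.008], [-0.033, -0.999, -0.01], [0.008, 0.01, -1.0]]
wrist_force: [5.2, -11.5, 2.3]
width: 0.0107
grip_force: 34.6
```

Bed is at its end stop: 209 mm moved, 11 N against it. Next I release, retreat and go to the handle.

Emit:
{"fn": "carry_out", "kwargs": {
  "plan": [
    [[0, 0.03, 0, 0, 0, 0, 0.1], [0, 0, 0, 0, 0, 0, 0.8], [0, 0, 0, 0, 0, 0, 0.8], [0, 0, 0, 0, 0, 0, 0.8], [0, 0, 0, 0, 0, 0, 0.8], [0, 0, -0.3, 0, 0, 0, 1], [0, 0, -0.7, 0, 0, 0, 1], [0, 0.2, -0.7, 0, 0, 0, 1], [0, 0.4, -0.7, 0, 0, 0, 1], [0, 0.4, -0.7, 0, 0, 0, 1], [0, 0.4, 0, 0, 0, 0, 1]]
  ]
}}

```text
time_s: 30.45
ee_pos: [0.5316, 0.0589, 0.1902]
tcp_rot: [[1.0, -0.026, 0.011], [-0.026, -1.0, 0.003], [0.011, -0.003, -1.0]]
wrist_force: [0.7, -0.0, 1.0]
width: 0.0856
grip_force: 0.0
```

```bash
python3 - <<'E'
from h import *
st()
M={}
for n,u in(("side",(367,240)),("top",(345,169))):
    vision.capture(n);c=[d for d in spotter.cut_out("handle",n) if np.hypot(*(np.array(d["position"])-u))<12];print(n,[(d["conf"],d["position"]) for d in c])
    if c:M[n]=c[0]["mask"]
p,f=fit(HANDLE,M,[.6385,-.2945,0,1.89]);print(p,np.degrees(p[3]),f)
plan([([.6385,-.2945,.15],18.3,1,1),([.6385,-.2945,.008],18.3,1,1)])
E
```

```text
t 30.45 p [0.5316 0.0589 0.1902] yang -91.46794105847661 z [ 0.0109  0.0029 -0.9999] F [ 0.7441 -0.0151  0.9928] w 0.08558596042865711 g 0.0 q7 -1.4297642246610915
side [(0.61, [365.9, 240.9])]
top [(0.6, [344.9, 169.1])]
[ 0.6392 -0.2932  0.      1.9083] 109.33925272326792 0.3264311841629069
27 rows, end [ 0.6384 -0.2947  0.0082]
[[[0.11,0.32,0.03,0,0,-1,1],[0.08,0.33,0.03,0,0,-1,1],[0.05,0.33,0.03,0,0,-1,1],[0.03,0.34,0.03,0,-0.01,-0.99,1],[-0.01,0.34,0.03,0,0,-1,1],[-0.04,0.33,0.04,0,0,-1,1],[-0.06,0.33,0.03,0,0,-1,1],[-0.09,0.33,0.03,-0.01,0,-1,1],[-0.13,0.31,0.03,0,0,-1,1],[-0.14,0.31,0.03,0,0,-1,1],[-0.18,0.29,0.03,0,0,-1,1],[-0.2,0.27,0.03,0,-0.01,-0.99,1],[-0.22,0.26,0.03,0,0,-1,1],[-0.24,0.23,0.03,0,0,-1,1],[-0.26,0.21,0.03,0,0,-1,1],[-0.28,0.19,0.04,0,0,-1,1],[-0.3,0.17,0.03,0,0,-1,1],[-0.31,0.13,0.03,0,0,-1,1],[-0.32,0.11,0.03,0,0,-1,1],[-0.33,0.08,0.03,0,-0.01,-0.99,1]]]
[[[-0.33,0.06,0.03,0,0,-1,1],[-0.34,0.02,0.03,0,0,-1,1],[0,0,0.57,0,0,0,1],[0,0,0.57,0,0,0,1],[0,0,0.57,0,0,0,1],[0,0,0.57,0,0,0,1],[0,0,0.56,0,0,0,1]]]
```

Emit:
{"fn": "carry_out", "kwargs": {
  "plan": [
    [[0.11, 0.32, 0.03, 0, 0, -1, 1], [0.08, 0.33, 0.03, 0, 0, -1, 1], [0.05, 0.33, 0.03, 0, 0, -1, 1], [0.03, 0.34, 0.03, 0, -0.01, -0.99, 1], [-0.01, 0.34, 0.03, 0, 0, -1, 1], [-0.04, 0.33, 0.04, 0, 0, -1, 1], [-0.06, 0.33, 0.03, 0, 0, -1, 1], [-0.09, 0.33, 0.03, 0, 0, -1, 1], [-0.13, 0.31, 0.03, 0, 0, -1, 1], [-0.14, 0.31, 0.03, 0, 0, -1, 1], [-0.18, 0.29, 0.03, 0, 0, -1, 1], [-0.2, 0.27, 0.03, 0, 0, -0.99, 1], [-0.22, 0.26, 0.03, 0, 0, -1, 1], [-0.24, 0.23, 0.03, 0, 0, -1, 1], [-0.26, 0.21, 0.03, 0, 0, -1, 1], [-0.28, 0.19, 0.04, 0, 0, -1, 1], [-0.3, 0.17, 0.03, 0, 0, -1, 1], [-0.31, 0.13, 0.03, 0, 0, -1, 1], [-0.32, 0.11, 0.03, 0, 0, -1, 1], [-0.33, 0.08, 0.03, 0, 0, -1, 1]]
  ]
}}

```text
time_s: 32.65
ee_pos: [0.6297, -0.261, 0.1521]
tcp_rot: [[-0.151, 0.988, -0.001], [0.988, 0.151, 0.004], [0.004, -0.0, -1.0]]
wrist_force: [0.2, -0.3, 0.5]
width: 0.0855
grip_force: 0.0
```

Emit:
{"fn": "carry_out", "kwargs": {
  "plan": [
    [[-0.33, 0.06, 0.03, 0, 0, -1, 1], [-0.34, 0.02, 0.03, 0, 0, -1, 1], [0, 0, 0, 0, 0, 0, 1], [0, 0, 0, 0, 0, 0, 1]]
  ]
}}

```text
time_s: 33.05
ee_pos: [0.6394, -0.2939, 0.1497]
tcp_rot: [[-0.314, 0.949, -0.001], [0.949, 0.314, 0.004], [0.004, 0.001, -1.0]]
wrist_force: [0.4, 0.2, 0.3]
width: 0.0855
grip_force: 0.0
```

```bash
python3 - <<'E'
from h import *
st()
plan([([.639,-.294,.008],18.8,1,1)])
E
```

```text
t 33.05 p [ 0.6394 -0.2939  0.1497] yang 18.3045501968614 z [-0.0005  0.0036 -1.    ] F [0.4071 0.1859 0.3024] w 0.0855115516071773 g 0.0 q7 0.9194464526682881
5 rows, end [ 0.639  -0.2942  0.0082]
[[[0,0,0.57,0,-0.01,-0.02,1],[0,0,0.56,0,-0.01,-0.02,1],[0,-0.01,0.57,0,0,-0.02,1],[-0.01,0,0.57,0.01,-0.01,-0.02,1],[0,0,0.56,0,-0.01,-0.02,1]]]
```

Emit:
{"fn": "carry_out", "kwargs": {
  "plan": [
    [[0, 0, 0.57, 0, -0.01, -0.02, 1], [0, 0, 0.56, 0, -0.01, -0.02, 1], [0, 0, 0.57, 0, -0.01, -0.02, 1], [0, 0, 0.57, 0, -0.01, -0.02, 1], [0, 0, 0.4, 0, 0, -0.02, 1], [0, 0, 0.16, 0, 0, 0, 1], [0, 0, 0, 0, 0, 0, 0.15], [0, 0, 0, 0, 0, 0, 0.15], [0, 0, 0, 0, 0, 0, 0.15], [0, 0, 0, 0, 0, 0, 0.15], [0, 0, 0, 0, 0, 0, 0.15], [0, 0, 0, 0, 0, 0, 0.15], [0, 0, 0, 0, 0, 0, 0.15], [0, 0, 0, 0, 0, 0, 0.15], [0, 0, 0, 0, 0, 0, 0.15], [0, 0, 0, 0, 0, 0, 0.15]]
  ],
  "squeeze": 60
}}

```text
time_s: 34.65
ee_pos: [0.6408, -0.297, 0.0117]
tcp_rot: [[-0.323, 0.947, 0.006], [0.947, 0.323, -0.004], [-0.006, 0.004, -1.0]]
wrist_force: [0.9, -0.1, 5.4]
width: 0.0213
grip_force: 61.1
```

```bash
python3 - <<'E'
from h import *
st()
M={}
for n,u in(("side",(367,240)),("top",(345,169))):
    vision.capture(n);c=[d for d in spotter.cut_out("handle",n) if np.hypot(*(np.array(d["position"])-u))<16];print(n,[(d["conf"],d["position"]) for d in c])
    
p=np.array(monitor.sense()["ee_pos"])
e=plan([([p[0],p[1],.29],None,.15,1),([.5428,.2468,.29],95,.15,1),(None,168,.15,1)])
E
```

```text
t 34.65 p [ 0.6408 -0.297   0.0117] yang 18.81646297774264 z [ 0.0056 -0.0042 -1.    ] F [ 0.9157 -0.1008  5.3657] w 0.02126789760239765 g 61.07773303985596 q7 0.969562638572163
side [(0.8, [371.1, 246.0])]
top []
39 rows, end [0.5427 0.2469 0.29  ]
[[[0,0,-0.7,0,0,0,0.15],[-0.01,0.01,-0.69,0,0,0,0.15],[0,0,-0.7,0,0,0,0.15],[-0.01,0,-0.69,0,0,0,0.15],[0,0,-0.7,0,0,0,0.15],[0,0.01,-0.69,0,0,0,0.15],[-0.01,0,-0.7,0,0,0,0.15],[0,0,-0.69,0,0,0,0.15],[0.68,0.1,0,0,0.01,-0.95,0.15],[0.67,0.16,-0.01,0,0,-0.95,0.15],[0.66,0.22,0,0,0.01,-0.96,0.15],[0.64,0.27,0,0,0,-0.95,0.15],[0.61,0.32,-0.01,0,0.01,-0.95,0.15],[0.58,0.37,0,0,0,-0.95,0.15],[0.55,0.42,0,0,0.01,-0.96,0.15],[0.52,0.46,0,0,0,-0.95,0.15],[0.47,0.5,0,0,0.01,-0.95,0.15],[0.43,0.54,0,0,0,-0.95,0.15],[0.38,0.57,-0.01,0,0.01,-0.96,0.15],[0.34,0.61,0,0,0,-0.95,0.15]]]
[[[0.28,0.63,0,0,0.01,-0.95,0.15],[0.23,0.65,0,0,0,-0.95,0.15],[0.18,0.67,0,0,0.01,-0.95,0.15],[0.12,0.68,0,-0.01,0,-0.96,0.15],[0,0,0,0,0,-0.97,0.15],[0,0,0,0,0,-0.98,0.15],[0,0,0,0,0,-0.97,0.15],[0,0,0,0,0,-0.97,0.15],[0,0,0,0,0,-0.98,0.15],[0,0,0,0,0,-0.97,0.15],[0,0,0,0,0,-0.97,0.15],[0,0,0,0,0,-0.97,0.15],[0,0,0,0,0,-0.98,0.15],[0,0,0,0,0,-0.97,0.15],[0,0,0,0,0,-0.97,0.15],[0,0,0,0,0.01,-0.98,0.15],[0,0,0,0,0,-0.97,0.15],[0,0,0,0,0,-0.97,0.15],[0,0,0,0,0,-0.98,0.15]]]
```

Emit:
{"fn": "carry_out", "kwargs": {
  "plan": [
    [[0, 0, -0.7, 0, 0, 0, 0.15], [0, 0, -0.69, 0, 0, 0, 0.15], [0, 0, -0.7, 0, 0, 0, 0.15], [0, 0, -0.69, 0, 0, 0, 0.15], [0, 0, -0.7, 0, 0, 0, 0.15], [0, 0, -0.69, 0, 0, 0, 0.15], [0, 0, -0.7, 0, 0, 0, 0.15], [0, 0, -0.69, 0, 0, 0, 0.15], [0.68, 0.1, 0, 0, 0, -0.95, 0.15], [0.67, 0.16, 0, 0, 0, -0.95, 0.15], [0.66, 0.22, 0, 0, 0, -0.96, 0.15], [0.64, 0.27, 0, 0, 0, -0.95, 0.15], [0.61, 0.32, 0, 0, 0, -0.95, 0.15], [0.58, 0.37, 0, 0, 0, -0.95, 0.15], [0.55, 0.42, 0, 0, 0, -0.96, 0.15], [0.52, 0.46, 0, 0, 0, -0.95, 0.15], [0.47, 0.5, 0, 0, 0, -0.95, 0.15], [0.43, 0.54, 0, 0, 0, -0.95, 0.15], [0.38, 0.57, 0, 0, 0, -0.96, 0.15], [0.34, 0.61, 0, 0, 0, -0.95, 0.15]]
  ]
}}

```text
time_s: 36.85
ee_pos: [0.5637, 0.113, 0.2843]
tcp_rot: [[-0.971, 0.24, -0.002], [0.24, 0.971, -0.004], [0.001, -0.005, -1.0]]
wrist_force: [0.0, 0.4, -5.2]
width: 0.021
grip_force: 59.9
```

Emit:
{"fn": "carry_out", "kwargs": {
  "plan": [
    [[0.28, 0.63, 0, 0, 0, -0.95, 0.15], [0.23, 0.65, 0, 0, 0, -0.95, 0.15], [0.18, 0.67, 0, 0, 0, -0.95, 0.15], [0.12, 0.68, 0, 0, 0, -0.96, 0.15], [0, 0, 0, 0, 0, -0.97, 0.15], [0, 0, 0, 0, 0, -0.98, 0.15], [0, 0, 0, 0, 0, -0.97, 0.15], [0, 0, 0, 0, 0, -0.97, 0.15], [0, 0, 0, 0, 0, -0.98, 0.15], [0, 0, 0, 0, 0, -0.97, 0.15], [0, 0, 0, 0, 0, -0.97, 0.15], [0, 0, 0, 0, 0, -0.97, 0.15], [0, 0, 0, 0, 0, -0.98, 0.15], [0, 0, 0, 0, 0, -0.97, 0.15], [0, 0, 0, 0, 0, -0.97, 0.15], [0, 0, 0, 0, 0, -0.98, 0.15], [0, 0, 0, 0, 0, -0.97, 0.15], [0, 0, 0, 0, 0, -0.97, 0.15], [0, 0, 0, 0, 0, -0.98, 0.15], [0, 0, 0, 0, 0, 0, 0.15]]
  ]
}}

```text
time_s: 38.85
ee_pos: [0.5399, 0.2474, 0.2838]
tcp_rot: [[-0.208, -0.978, -0.002], [-0.978, 0.208, -0.005], [0.006, 0.0, -1.0]]
wrist_force: [-0.8, 0.1, -4.7]
width: 0.021
grip_force: 60.0
```

```bash
python3 - <<'E'
from h import *
st();s=monitor.sense();print(s["qpos"])
p=np.array(s["ee_pos"]);x=s["tcp_rot"][:,0]
im=vision.capture("side");o=cv2.resize(im[45:115,260:360],(800,560),interpolation=cv2.INTER_CUBIC)
c=spotter.cut_out("handle","side");print([(d["conf"],d["position"]) for d in c])
c=[d for d in c if np.hypot(*(np.array(d["position"])-[309,75]))<25]
for k in c[:1]:
    h=p+[0,0,-.0117];print(fit(HANDLE,{"side":k["mask"]},[h[0],h[1],h[2],np.arctan2(x[1],x[0])],(0,2)))
for off in(0,.004):
    h=p+x*off+[0,0,-.0117]
    uv=((proj("side",[h,h+[0,0,.046],h+x*.098+[0,0,.046],h-x*.098+[0,0,.046]])-[260,45]+.5)*8).astype(int)
    for u in uv:cv2.circle(o,tuple(int(v) for v in u),3,(255,0,0) if off==0 else (255,255,0),-1)
a=((proj("side",[[.5425,.2465,.256],[.5425,.2465,.23]])-[260,45]+.5)*8).astype(int)
for u in a:cv2.circle(o,tuple(int(v) for v in u),3,(0,0,255),-1)
cv2.imwrite("pics/fit.png",o[...,::-1])
E
```

```text
t 38.85 p [0.5399 0.2474 0.2838] yang 167.9700576784141 z [-0.0016 -0.0054 -1.    ] F [-0.7795  0.086  -4.7344] w 0.021038114312679882 g 59.98899757862091 q7 2.449576937068963
[-0.4118  0.3861 -0.0751  1.2063  0.0323  1.5541  2.4496]
[(0.74, [308.3, 65.4]), (0.73, [322.2, 380.2]), (0.17, [256.0, 161.7])]
(array([ 0.5377,  0.2474,  0.2727, -1.7808]), np.float64(0.3103619668166658))
```

View pics/fit.png

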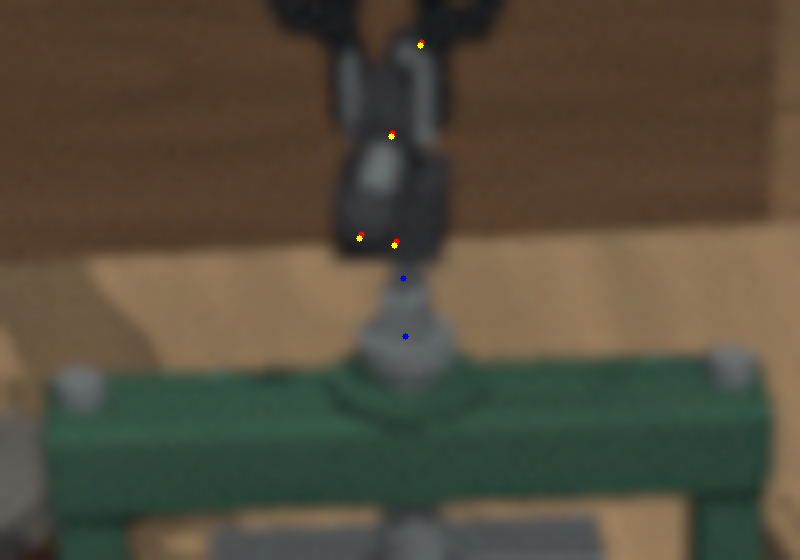

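The hub hangs about 4–5 mm to the left (−x) of the screw axis: hub centre about column 390, screw tip about column 404. I shift +4.5 mm in x and descend slowly.

Emit:
{"fn": "carry_out", "kwargs": {
  "plan": [
    [[-0.04, -0.08, 0, 0, 0, 0, 0.15], [0, 0, 0, 0, 0, 0, 0.15], [0, 0, 0.1, 0, 0, 0, 0.15], [0, 0, 0.1, 0, 0, 0, 0.15], [0, 0, 0.1, 0, 0, 0, 0.15], [0, 0, 0.1, 0, 0, 0, 0.15], [0, 0, 0.1, 0, 0, 0, 0.15], [0, 0, 0, 0, 0, 0, 0.15], [0, 0, 0, 0, 0, 0, 0.15]]
  ]
}}

```text
time_s: 39.85
ee_pos: [0.5453, 0.2492, 0.261]
tcp_rot: [[-0.208, -0.978, 0.003], [-0.978, 0.208, -0.003], [0.003, -0.003, -1.0]]
wrist_force: [0.2, 0.2, -4.6]
width: 0.0211
grip_force: 60.0
```

Emit:
{"fn": "carry_out", "kwargs": {
  "plan": [
    [[0, 0, 0.06, 0, 0, 0, 0.15], [0, 0, 0.06, 0, 0, 0, 0.15], [0, 0, 0, 0, 0, 0, 0.15], [0, 0, 0, 0, 0, 0, 0.15]]
  ]
}}

```text
time_s: 40.25
ee_pos: [0.5451, 0.2493, 0.2547]
tcp_rot: [[-0.208, -0.978, 0.002], [-0.978, 0.208, -0.003], [0.003, -0.003, -1.0]]
wrist_force: [-0.4, 0.9, -5.4]
width: 0.0207
grip_force: 59.9
```

Emit:
{"fn": "carry_out", "kwargs": {
  "plan": [
    [[0, 0, 0.06, 0, 0, 0, 0.15], [0, 0, 0.06, 0, 0, 0, 0.15], [0, 0, 0.06, 0, 0, 0, 0.15], [0, 0, 0, 0, 0, 0, 0.15], [0, 0, 0, 0, 0, 0, 0.15]]
  ]
}}

```text
time_s: 40.75
ee_pos: [0.5451, 0.2494, 0.2456]
tcp_rot: [[-0.208, -0.978, 0.002], [-0.978, 0.208, -0.003], [0.003, -0.002, -1.0]]
wrist_force: [-1.4, 1.1, -6.1]
width: 0.0209
grip_force: 59.8
```

Emit:
{"fn": "carry_out", "kwargs": {
  "plan": [
    [[0, 0, 0.04, 0, 0, 0, 0.15], [0, 0, 0.04, 0, 0, 0, 0.15], [0, 0, 0, 0, 0, 0, 0.15], [0, 0, 0, 0, 0, 0, 0.15]]
  ]
}}

```text
time_s: 41.15
ee_pos: [0.5452, 0.2493, 0.243]
tcp_rot: [[-0.208, -0.978, 0.003], [-0.978, 0.208, -0.003], [0.002, -0.004, -1.0]]
wrist_force: [-3.5, -0.3, 0.9]
width: 0.0208
grip_force: 60.9
```

```bash
python3 - <<'E'
from h import *
st()
E
```

```text
t 41.15 p [0.5452 0.2493 0.243 ] yang 168.00929943478727 z [ 0.0032 -0.0026 -1.    ] F [-3.5152 -0.3242  0.922 ] w 0.020817475855619567 g 60.87472915649414 q7 2.4495208777886903
```

Seated: reading .243 as expected for the shoulder, with Fz now supported. Wind clockwise, following the screw down.

Emit:
{"fn": "carry_out", "kwargs": {
  "plan": [
    [[0, 0, 0.02, 0, 0, 0.5, 0.15], [0, 0, 0.01, 0, 0, 1, 0.15], [0, 0, 0, 0, 0, 1, 0.15], [0, 0, 0.01, 0, 0, 1, 0.15], [0, 0, 0, 0, 0, 1, 0.15], [0, 0, 0.01, 0, 0, 1, 0.15], [0, 0, 0, 0, 0, 1, 0.15], [0, 0, 0.01, 0, 0, 1, 0.15], [0, 0, 0, 0, 0, 1, 0.15], [0, 0, 0.01, 0, 0, 1, 0.15], [0, 0, 0.01, 0, 0, 1, 0.15], [0, 0, 0, 0, 0, 0, 0.15]]
  ]
}}

```text
time_s: 42.35
ee_pos: [0.5466, 0.2477, 0.24]
tcp_rot: [[-0.903, -0.429, 0.006], [-0.429, 0.903, -0.004], [-0.004, -0.007, -1.0]]
wrist_force: [-3.3, -2.8, 6.4]
width: 0.0209
grip_force: 61.4
```

```bash
python3 - <<'E'
from h import *
st();print(monitor.sense()["ft_torque"])
E
```

```text
t 42.35 p [0.5466 0.2477 0.24  ] yang 115.42139078630574 z [ 0.006  -0.0044 -1.    ] F [-3.2875 -2.7851  6.3772] w 0.020944736862731756 g 61.35316014289856 q7 1.5813064804717216
[-0.6359  0.8805 -0.0309]
```

Emit:
{"fn": "carry_out", "kwargs": {
  "plan": [
    [[0, 0, 0.01, 0, 0, 1, 0.15], [0, 0, 0, 0, 0, 1, 0.15], [0, 0, 0.01, 0, 0, 1, 0.15], [0, 0, 0, 0, 0, 1, 0.15], [0, 0, 0.01, 0, 0, 1, 0.15], [0, 0, 0, 0, 0, 1, 0.15], [0, 0, 0.01, 0, 0, 1, 0.15], [0, 0, 0, 0, 0, 1, 0.15], [0, 0, 0.01, 0, 0, 1, 0.15], [0, 0, 0.01, 0, 0, 1, 0.15], [0, 0, 0, 0, 0, 1, 0.15], [0, 0, 0.01, 0, 0, 1, 0.15], [0, 0, 0, 0, 0, 1, 0.15], [0, 0, 0.01, 0, 0, 1, 0.15], [0, 0, 0, 0, 0, 1, 0.15], [0, 0, 0.01, 0, 0, 1, 0.15], [0, 0, 0, 0, 0, 1, 0.15], [0, 0, 0.01, 0, 0, 1, 0.15], [0, 0, 0, 0, 0, 1, 0.15], [0, 0, 0.01, 0, 0, 1, 0.15]]
  ]
}}

```text
time_s: 44.35
ee_pos: [0.5453, 0.2446, 0.2344]
tcp_rot: [[-0.263, 0.965, 0.002], [0.965, 0.263, -0.009], [-0.009, -0.0, -1.0]]
wrist_force: [-7.5, -5.6, 9.0]
width: 0.021
grip_force: 61.8
```

Emit:
{"fn": "carry_out", "kwargs": {
  "plan": [
    [[0, 0, 0.01, 0, 0, 1, 0.15], [0, 0, 0, 0, 0, 1, 0.15], [0, 0, 0.01, 0, 0, 1, 0.15], [0, 0, 0, 0, 0, 1, 0.15], [0, 0, 0.01, 0, 0, 1, 0.15], [0, 0, 0, 0, 0, 1, 0.15], [0, 0, 0.01, 0, 0, 1, 0.15], [0, 0, 0, 0, 0, 1, 0.15], [0, 0, 0.01, 0, 0, 1, 0.15], [0, 0, 0.01, 0, 0, 1, 0.15], [0, 0, 0, 0, 0, 0, 0.15]]
  ]
}}

```text
time_s: 45.45
ee_pos: [0.543, 0.2449, 0.2316]
tcp_rot: [[0.568, 0.823, -0.003], [0.823, -0.568, -0.008], [-0.008, 0.003, -1.0]]
wrist_force: [-11.7, -6.1, 11.8]
width: 0.0207
grip_force: 62.2
```

```bash
python3 - <<'E'
from h import *
st();print(monitor.sense()["ft_torque"])
E
```

```text
t 45.45 p [0.543  0.2449 0.2316] yang -34.61138534025499 z [-0.0025 -0.0084 -1.    ] F [-11.7168  -6.0614  11.8114] w 0.020700769909428013 g 62.203084230422974 q7 -0.8807100351362447
[-1.5386  2.8019 -0.0897]
```

Emit:
{"fn": "carry_out", "kwargs": {
  "plan": [
    [[-0.04, -0.02, 0, 0, 0, 0.5, 0.15], [-0.03, -0.01, 0, 0, 0, 1, 0.15], [0, 0, 0.01, 0, 0, 1, 0.15], [0, 0, 0, 0, 0, 1, 0.15], [0, 0, 0, 0, 0, 1, 0.15], [0, 0, 0.01, 0, 0, 1, 0.15], [0, 0, 0, 0, 0, 1, 0.15], [0, 0, 0.01, 0, 0, 1, 0.15], [0, 0, 0, 0, 0, 0, 0.15]]
  ]
}}

```text
time_s: 46.35
ee_pos: [0.5418, 0.2461, 0.2295]
tcp_rot: [[0.951, 0.309, 0.002], [0.309, -0.951, -0.004], [0.001, 0.005, -1.0]]
wrist_force: [-6.3, -2.0, 6.0]
width: 0.0212
grip_force: 61.5
```

```bash
python3 - <<'E'
from h import *
st();print(monitor.sense()["ft_torque"])
E
```

```text
t 46.35 p [0.5418 0.2461 0.2295] yang -71.98176689926824 z [ 0.0024 -0.0042 -1.    ] F [-6.329  -2.0273  6.0111] w 0.021152934826453203 g 61.467121839523315 q7 -1.4871170044930948
[-0.4645  1.5519 -0.1683]
```

Emit:
{"fn": "carry_out", "kwargs": {
  "plan": [
    [[-0.02, 0.01, 0, 0, 0, 1, 0.15], [0, 0, 0.01, 0, 0, 1, 0.15], [0, 0, 0, 0, 0, 1, 0.15], [0, 0, 0.01, 0, 0, 1, 0.15], [0, 0, 0, 0, 0, 0.6, 0.15], [0, 0, 0, 0, 0, 0, 0.15]]
  ]
}}

```text
time_s: 46.95
ee_pos: [0.5416, 0.2468, 0.2283]
tcp_rot: [[0.996, -0.085, 0.004], [-0.085, -0.996, -0.002], [0.004, 0.002, -1.0]]
wrist_force: [-4.7, -0.1, 5.1]
width: 0.0209
grip_force: 61.3
```

```bash
python3 - <<'E'
from h import *
st();print(monitor.sense()["ft_torque"])
im=vision.capture("side");o=cv2.resize(im[45:185,260:370],(628,800)[:2] if 0 else (471,600),interpolation=cv2.INTER_CUBIC);cv2.imwrite("pics/press.png",o[...,::-1])
E
```

```text
t 46.95 p [0.5416 0.2468 0.2283] yang -94.86444535111116 z [ 0.0039 -0.0025 -1.    ] F [-4.7304 -0.0746  5.0824] w 0.02085815452394368 g 61.316131353378296 q7 -1.8539901619681611
[0.0962 1.18   0.0044]
```

View pics/press.png

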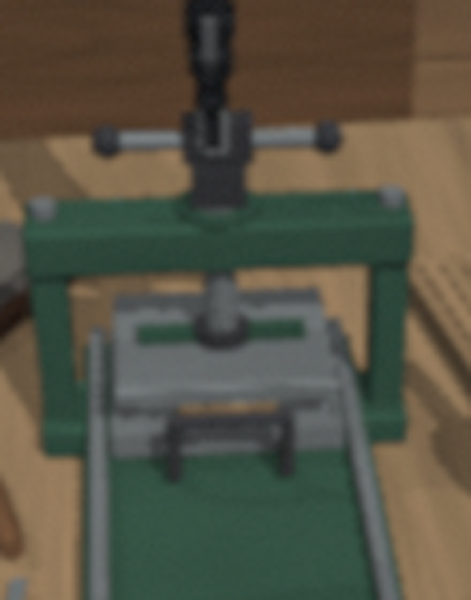

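press.png shows the T-handle fully down on the screw with its bar along x (balls at (108,140) and (328,137)). The bed is in and the platen is down on the blocks. I release and retreat.

Emit:
{"fn": "carry_out", "kwargs": {
  "plan": [
    [[0, 0, 0, 0, 0, 0, 0.5], [0, 0, 0, 0, 0, 0, 0.7], [0, 0, 0, 0, 0, 0, 0.8], [0, 0, 0, 0, 0, 0, 0.8], [0, 0, 0, 0, 0, 0, 0.8], [0, 0, 0, 0, 0, 0, 0.8], [0, 0, -0.2, 0, 0, 0, 0.8], [0, 0, -0.4, 0, 0, 0, 1], [0, 0, -0.7, 0, 0, 0, 1], [0, 0, -0.7, 0, 0, 0, 1], [0, 0, 0, 0, 0, 0, 1]]
  ]
}}

```text
time_s: 48.1
ee_pos: [0.544, 0.2466, 0.3335]
tcp_rot: [[0.996, -0.087, 0.014], [-0.087, -0.996, 0.0], [0.014, -0.001, -1.0]]
wrist_force: [-0.0, 0.0, -0.1]
width: 0.0852
grip_force: 0.0
```

```bash
cat >> h.py <<'E'
def tkt():
    a=np.radians(-45);R=np.array([[np.cos(a),0,np.sin(a)],[0,1,0],[-np.sin(a),0,np.cos(a)]])
    return [box(-35,35,-45,45,-2,0)@R.T]   # paper normal tilted to -x
E
python3 - <<'E'
from h import *
st()
I={n:vision.capture(n) for n in("side","top")}
# screw/handle check, side view
k=[d for d in spotter.cut_out("handle","side")];print([(round(d["conf"],2),d["position"]) for d in k])
SC={}
for n in I:
    for d in spotter.cut_out("scanner",n)[:1]:SC[n]=d["mask"]
s=fit(SCAN,SC,[.489,-.456,.012,-.17]);print("scanner",s,np.degrees(s[0][3]))
S2=spotter.cut_out("stand_pocket","top")
if S2:
    s=fit(STAND,{"top":S2[0]["mask"]},[.489,-.456,.012,-.17],ign={"top":SC["top"]});print("stand",s,np.degrees(s[0][3]))
P={}
for n in I:
    m=spotter.cut_out("barcode",n)[0]["mask"];hsv=cv2.cvtColor(I[n],cv2.COLOR_RGB2HSV)
    d=cv2.dilate(np.uint8(m),np.ones((3,3)));g=(d>0)&(hsv[...,1]<75)&(hsv[...,2]>85)
    g=cv2.morphologyEx(np.uint8(g),cv2.MORPH_CLOSE,np.ones((7,7)));_,lab,stt,_=cv2.connectedComponentsWithStats(g);P[n]=lab==1+np.argmax(stt[1:,4]);print(n,m.sum(),P[n].sum(), (sil(n,tkt(),[.777,-.09,.12,-.15])>.5).sum())
    r=fit(tkt(),{n:P[n]},[.777,-.09,.12,-.15]);print(n,r,np.degrees(r[0][3]))
r=fit(tkt(),P,[.777,-.09,.12,-.15]);print("ticket",r,np.degrees(r[0][3]))
r=fit(tkt(),P,[.777,-.09,.12,-.15],(0,1,2,3));print("ticket zfree",r,np.degrees(r[0][3]))
E
```

```text
t 48.1 p [0.544  0.2466 0.3335] yang -94.98829849685939 z [ 0.0136  0.0002 -0.9999] F [-0.0257  0.0406 -0.1443] w 0.08524046970339162 g 0.0 q7 -1.880359806488795
[(0.84, [313.6, 77.6]), (0.73, [320.8, 384.9])]
scanner (array([ 0.4907, -0.4549,  0.012 , -0.1373]), np.float64(0.34057554548293956)) -7.864707403618096
stand (array([ 0.4918, -0.459 ,  0.012 , -0.1058]), np.float64(0.1865779487903276)) -6.059358542224106
side 698 173 405
side (array([ 0.7909, -0.0595,  0.12  , -1.1007]), np.float64(1.2226453850582522)) -63.064568549745815
top 325 50 506
top (array([ 1.2862,  0.1273,  0.12  , -2.7596]), np.float64(1.0000000041446924)) -158.11467475177147
ticket (array([ 0.8769,  1.8674,  0.12  , -2.7274]), np.float64(2.000000030481421)) -156.26808695047086
ticket zfree (array([  84.7376,   72.6055, -250.9018,  280.6534]), np.float64(2.002980422638284)) 16080.25597197839
```

```bash
python3 - <<'E'
from h import *
from scipy.optimize import least_squares
tt=lambda x,y:((x-560+.5)/6-.5+265,(y+.5)/6-.5+110)
ss=lambda x,y:((x-530+.5)/7-.5+385,(y+.5)/7-.5+145)
# corners: high+y, high-y, low+y, low-y
S=np.array([ss(*a) for a in((722,35),(735,190),(560,130),(567,295))]);T=np.array([tt(*a) for a in((588,8),(768,47),(572,137),(755,176))])
L=np.array([[1,1],[1,-1],[-1,1],[-1,-1]])*[.035,.045]
def P(v,tilt):
    x,y,z,ps=v;c,s=np.cos(ps),np.sin(ps);u=L[:,0]*np.cos(tilt);w=L[:,0]*np.sin(tilt)
    return np.c_[x+c*u-s*L[:,1],y+s*u+c*L[:,1],z+w]
f=lambda v:np.r_[(proj("side",P(v[:4],v[4]))-S).ravel(),(proj("top",P(v[:4],v[4]))-T).ravel()]
r=least_squares(f,[.777,-.09,.12,-.15,.785]);print(r.x,np.degrees(r.x[3:]),np.abs(r.fun).max())
g=lambda v:f([*v,np.pi/4]);r=least_squares(g,[.777,-.09,.12,-.15]);print(r.x,np.degrees(r.x[3]),np.round(r.fun,1))
plan([([.542,-.10,.30],-94,1,1,.045),([.5018,-.4575,.22],-98.5,1,1),([.5018,-.4575,.15],-98.5,1,1)])
E
```

```text
[ 0.7792 -0.0912  0.1191 -0.1988  0.6458] [-11.3909  37.0026] 4.768793492620489
[ 0.7792 -0.0913  0.1191 -0.2122] -12.158407886911004 [-2.8  2.9 -2.9 -1.4  2.2  1.8  2.  -3.8  1.4  2.2 -1.6  0.6  2.9 -1.4
 -1.4 -3.1]
21 rows, end [ 0.5016 -0.4574  0.1499]
[[[0.08,0.86,0.07,0.01,0,-0.02,1],[0.08,0.87,0.07,0,0,-0.03,1],[0.07,0.86,0.06,0.01,0,-0.02,1],[0.08,0.86,0.07,0,-0.01,-0.03,1],[0.07,0.87,0.07,0.01,0,-0.02,1],[0.07,0.86,0.06,0,0,-0.03,1],[0.06,0.87,0.07,0.01,0,-0.02,1],[0.07,0.86,0.07,0,0,-0.03,1],[-0.03,0.65,0.15,0,0,0.08,1],[-0.02,0.66,0.14,0,0,0.08,1],[-0.02,0.65,0.15,0,0,0.09,1],[-0.01,0.65,0.14,0,0,0.08,1],[-0.01,0.66,0.15,0,0,0.08,1],[-0.01,0.65,0.14,0,0,0.08,1],[0,0.66,0.15,0,0,0.08,1],[0.01,0.65,0.14,0,0,0.09,1],[0.01,0.65,0.15,0,0,0.08,1],[0.01,0.66,0.14,0,0,0.08,1],[0.02,0.65,0.15,0,0,0.08,1],[0,0,0.7,0,0,0,1]]]
[[[0,0,0.7,0,0,0,1]]]
```

Emit:
{"fn": "carry_out", "kwargs": {
  "plan": [
    [[0.08, 0.86, 0.07, 0, 0, -0.02, 1], [0.08, 0.87, 0.07, 0, 0, -0.03, 1], [0.07, 0.86, 0.06, 0, 0, -0.02, 1], [0.08, 0.86, 0.07, 0, 0, -0.03, 1], [0.07, 0.87, 0.07, 0, 0, -0.02, 1], [0.07, 0.86, 0.06, 0, 0, -0.03, 1], [0.06, 0.87, 0.07, 0, 0, -0.02, 1], [0.07, 0.86, 0.07, 0, 0, -0.03, 1], [-0.03, 0.65, 0.15, 0, 0, 0.08, 1], [-0.02, 0.66, 0.14, 0, 0, 0.08, 1], [-0.02, 0.65, 0.15, 0, 0, 0.09, 1], [-0.01, 0.65, 0.14, 0, 0, 0.08, 1], [-0.01, 0.66, 0.15, 0, 0, 0.08, 1], [-0.01, 0.65, 0.14, 0, 0, 0.08, 1], [0, 0.66, 0.15, 0, 0, 0.08, 1], [0.01, 0.65, 0.14, 0, 0, 0.09, 1], [0.01, 0.65, 0.15, 0, 0, 0.08, 1], [0.01, 0.66, 0.14, 0, 0, 0.08, 1], [0.02, 0.65, 0.15, 0, 0, 0.08, 1], [0, 0, 0, 0, 0, 0, 1]]
  ]
}}

```text
time_s: 50.5
ee_pos: [0.4975, -0.4626, 0.2193]
tcp_rot: [[0.988, -0.157, -0.003], [-0.157, -0.988, -0.004], [-0.003, 0.005, -1.0]]
wrist_force: [-0.7, -0.6, -0.0]
width: 0.0849
grip_force: 0.0
```

```bash
python3 - <<'E'
from h import *
st()
plan([([.5018,-.4575,.093],-98.5,1,1)])
E
```

```text
t 50.5 p [ 0.4975 -0.4626  0.2193] yang -99.01581757975698 z [-0.0035 -0.0043 -1.    ] F [-0.7222 -0.5723 -0.0492] w 0.0849224612977149 g 0.0 q7 -0.6987442433055884
4 rows, end [ 0.5016 -0.4576  0.0928]
[[[0.02,-0.03,0.63,0.01,0.01,-0.03,1],[0.02,-0.03,0.63,0.02,0.01,-0.02,1],[0.02,-0.03,0.63,0.01,0,-0.03,1],[0.01,-0.03,0.64,0.01,0.01,-0.02,1]]]
```

Emit:
{"fn": "carry_out", "kwargs": {
  "plan": [
    [[0.02, -0.03, 0.5, 0.01, 0.01, -0.03, 1], [0.02, -0.03, 0.5, 0.02, 0.01, -0.02, 1], [0.02, -0.03, 0.5, 0.01, 0, -0.03, 1], [0.01, -0.03, 0.5, 0.01, 0.01, -0.02, 1], [0, 0, 0.35, 0, 0, 0, 1], [0, 0, 0.18, 0, 0, 0, 1], [0, 0, 0, 0, 0, 0, 1], [0, 0, 0, 0, 0, 0, 1]]
  ]
}}

```text
time_s: 51.3
ee_pos: [0.5078, -0.4526, 0.0965]
tcp_rot: [[0.99, -0.139, 0.007], [-0.139, -0.99, -0.0], [0.007, -0.001, -1.0]]
wrist_force: [-1.2, 0.3, -0.1]
width: 0.0856
grip_force: 0.0
```

Emit:
{"fn": "carry_out", "kwargs": {
  "plan": [
    [[0, 0, 0, 0, 0, 0, 0.4], [0, 0, 0, 0, 0, 0, 0.4], [0, 0, 0, 0, 0, 0, 0.4], [0, 0, 0, 0, 0, 0, 0.4], [0, 0, 0, 0, 0, 0, 0.4], [0, 0, 0, 0, 0, 0, 0.4], [0, 0, 0, 0, 0, 0, 0.4], [0, 0, 0, 0, 0, 0, 0.4]]
  ],
  "squeeze": 30
}}

```text
time_s: 52.1
ee_pos: [0.5077, -0.4533, 0.0969]
tcp_rot: [[0.99, -0.139, 0.007], [-0.139, -0.99, -0.001], [0.008, 0.0, -1.0]]
wrist_force: [-0.1, -0.8, 6.0]
width: 0.0443
grip_force: 32.2
```

```bash
python3 - <<'E'
from h import *
st();print(monitor.sense()["tcp_rot"])
E
```

```text
t 52.1 p [ 0.5077 -0.4533  0.0969] yang -97.99887262609528 z [ 0.0075 -0.0012 -1.    ] F [-0.1006 -0.7506  6.0145] w 0.04426661843910504 g 32.19534499570727 q7 -0.6405241817406908
[[ 0.9902 -0.1392  0.0075]
 [-0.1391 -0.9903 -0.0012]
 [ 0.0076  0.0002 -1.    ]]
```

```bash
cat >> h.py <<'E'
BC=np.array([.7775,-.0905,.12]);TY=-11.8
def scanpose(delta,bc=BC,ty=TY,d=.10,rel=(.0373,.0,.0151)):
    Rs=Rot.from_euler("ZY",[ty,15],degrees=True).as_matrix();a=np.radians(ty)
    n=np.array([-np.cos(a),-np.sin(a),1])/np.sqrt(2)
    return bc+d*n-Rs@(np.array(rel)-[0,0,delta])-[0,0,delta],Rs@np.diag([1,-1,-1.])
E
python3 - <<'E'
from h import *
for d in(0,.016,.031):print(scanpose(d)[0])
q,R=scanpose(.016)
plan([([.5077,-.4533,.24],-98,.4,1),([.58,-.25,.24],-100,.4,1),([q[0]-.03,q[1],q[2]+.03],R,.4,1),(q,R,.4,2)])
E
```

```text
[ 0.6692 -0.0679  0.1858]
[ 0.6732 -0.0687  0.1852]
[ 0.677  -0.0695  0.1847]
20 rows, end [ 0.6731 -0.0687  0.1852]
[[[0,0,-0.57,0,-0.02,0,0.4],[0.01,0,-0.58,0,-0.01,0,0.4],[0,0,-0.57,0,-0.02,0,0.4],[0,0,-0.57,0,-0.02,0,0.4],[0,0,-0.57,0,-0.02,0,0.4],[0.12,-0.6,0,0,0,0.06,0.4],[0.12,-0.61,0,0,0,0.05,0.4],[0.12,-0.6,0,0,0,0.06,0.4],[0.12,-0.61,0,0,0,0.06,0.4],[0.11,-0.61,0,0,0,0.06,0.4],[0.11,-0.6,0,0,0,0.05,0.4],[0.11,-0.61,0,0,0,0.06,0.4],[0.1,-0.63,0.08,0.01,-0.5,0.06,0.4],[0.1,-0.63,0.08,0.01,-0.5,0.06,0.4],[0.11,-0.64,0.07,0,-0.5,0.06,0.4],[0.1,-0.63,0.07,0.01,-0.5,0.06,0.4],[0.1,-0.63,0.07,0.01,-0.5,0.06,0.4],[0.1,-0.64,0.06,0.01,-0.5,0.06,0.4],[0.36,-0.06,0.21,0,0,0,0.4],[0.36,-0.06,0.22,0,0,0,0.4]]]
```

Emit:
{"fn": "carry_out", "kwargs": {
  "plan": [
    [[0, 0, -0.2, 0, 0, 0, 0.4], [0, 0, -0.3, 0, 0, 0, 0.4], [0, 0, -0.57, 0, 0, 0, 0.4], [0, 0, -0.57, 0, 0, 0, 0.4], [0, 0, -0.6, 0, 0, 0, 0.4], [0, 0, -0.6, 0, 0, 0, 0.4], [0.12, -0.6, 0, 0, -0.01, 0.06, 0.4], [0.12, -0.61, 0, 0, -0.01, 0.05, 0.4], [0.12, -0.6, 0, 0, -0.01, 0.06, 0.4], [0.12, -0.61, 0, 0, -0.01, 0.06, 0.4], [0.11, -0.61, 0, 0, -0.02, 0.06, 0.4], [0.11, -0.6, 0, 0, -0.01, 0.05, 0.4], [0.11, -0.61, 0, 0, -0.02, 0.06, 0.4]]
  ]
}}

```text
time_s: 53.4
ee_pos: [0.5789, -0.2466, 0.2385]
tcp_rot: [[0.985, -0.173, -0.003], [-0.173, -0.985, 0.005], [-0.004, -0.004, -1.0]]
wrist_force: [-0.3, -1.3, -1.3]
width: 0.0442
grip_force: 31.5
```

Emit:
{"fn": "carry_out", "kwargs": {
  "plan": [
    [[0.1, -0.63, 0.08, 0.01, -0.5, 0.06, 0.4], [0.1, -0.63, 0.08, 0.01, -0.5, 0.06, 0.4], [0.11, -0.64, 0.07, 0, -0.5, 0.06, 0.4], [0.1, -0.63, 0.07, 0.01, -0.5, 0.06, 0.4], [0.1, -0.63, 0.07, 0.01, -0.5, 0.06, 0.4], [0.1, -0.64, 0.06, 0.01, -0.5, 0.06, 0.4], [0.36, -0.06, 0.21, 0, 0, 0, 0.4], [0.36, -0.06, 0.22, 0, 0, 0, 0.4], [0, 0, 0, 0, 0, 0, 0.4], [0, 0, 0, 0, 0, 0, 0.4], [0, 0, 0, 0, 0, 0, 0.4]]
  ]
}}

```text
time_s: 54.5
ee_pos: [0.6714, -0.068, 0.1855]
tcp_rot: [[0.945, -0.205, -0.254], [-0.198, -0.979, 0.055], [-0.26, -0.002, -0.966]]
wrist_force: [-0.3, -0.8, -0.5]
width: 0.0445
grip_force: 31.2
```

```bash
cat >> h.py <<'E'
def scansee():
    "fit held scanner (pitch 15) in cameras, report window & aim at barcode"
    Ry=Rot.from_euler("y",15,degrees=True).as_matrix();a=np.radians
    G=[box(-15,15,-13,13,0,110),_head()]
    G=[g@Ry.T for g in G];M={}
    s=monitor.sense();p0=np.array(s["ee_pos"])
    for n in("side","top"):
        vision.capture(n);u=proj(n,[p0+[0,0,.03]])[0]
        c=[d for d in spotter.cut_out("scanner",n) if np.hypot(*(np.array(d["position"])-u))<45]
        print(n,[(round(d["conf"],2),d["position"],int(d["mask"].sum())) for d in c],u)
        if c:M[n]=c[0]["mask"]
    Rs=s["tcp_rot"]@np.diag([1,-1,-1.]);o=p0-Rs@np.array([.0177,0,.0849+.016])+[0,0,.016]
    ps=np.arctan2(Rs[1,0],Rs[0,0]);print("pred origin",o,np.degrees(ps))
    for nm,mm in (("side",{k:v for k,v in M.items() if k=="side"}),("both",M)):
        if not mm:continue
        for fr in((0,2),(0,1,2)):
            r,f=fit(G,mm,[*o,ps],fr);w=r[:3]+Rot.from_euler("z",r[3]).as_matrix()@Ry@np.array([.055,0,.1])
            print(nm,fr,r,f,"win",w,"win-bc",w-BC)
E
python3 - <<'E'
from h import *
st();print(monitor.sense()["tcp_rot"]);print(scanpose(.016)[1]);scansee()
E
```

```text
t 54.5 p [ 0.6714 -0.068   0.1855] yang -101.83848371693311 z [-0.2543  0.0553 -0.9655] F [-0.2867 -0.7765 -0.5318] w 0.044482606054508045 g 31.167143139755353 q7 -1.4442464076068167
[[ 0.9451 -0.2052 -0.2543]
 [-0.1976 -0.9787  0.0553]
 [-0.2602 -0.002  -0.9655]]
[[ 0.9455 -0.2045 -0.2533]
 [-0.1975 -0.9789  0.0529]
 [-0.2588  0.     -0.9659]]
side [(0.75, [360.1, 145.0], 899)] [365.34   138.0325]
top [(0.73, [273.6, 154.6], 404)] [274.0318 151.951 ]
pred origin [ 0.629  -0.0589  0.1087] -11.807904706316595
side (0, 2) [ 0.6336 -0.0589  0.1056 -0.2061] 0.22948890888137632 win [ 0.7109 -0.0751  0.188 ] win-bc [-0.0666  0.0154  0.068 ]
side (0, 1, 2) [ 0.6385 -0.036   0.09   -0.2061] 0.21431984807863913 win [ 0.7158 -0.0522  0.1724] win-bc [-0.0617  0.0383  0.0524]
both (0, 2) [ 0.633  -0.0589  0.104  -0.2061] 0.7266792307247154 win [ 0.7103 -0.0751  0.1863] win-bc [-0.0672  0.0154  0.0663]
both (0, 1, 2) [ 0.633  -0.0612  0.1069 -0.2061] 0.6957893199054015 win [ 0.7104 -0.0774  0.1893] win-bc [-0.0671  0.0131  0.0693]
```

The window measures (−67, 13, 69) mm from the barcode against the wanted (−69, 14, 71). The aim is good, so I hold it for two seconds.

Emit:
{"fn": "carry_out", "kwargs": {
  "plan": [
    [[0, 0, 0, 0, 0, 0, 0.4], [0, 0, 0, 0, 0, 0, 0.4], [0, 0, 0, 0, 0, 0, 0.4], [0, 0, 0, 0, 0, 0, 0.4], [0, 0, 0, 0, 0, 0, 0.4], [0, 0, 0, 0, 0, 0, 0.4], [0, 0, 0, 0, 0, 0, 0.4], [0, 0, 0, 0, 0, 0, 0.4], [0, 0, 0, 0, 0, 0, 0.4], [0, 0, 0, 0, 0, 0, 0.4], [0, 0, 0, 0, 0, 0, 0.4], [0, 0, 0, 0, 0, 0, 0.4], [0, 0, 0, 0, 0, 0, 0.4], [0, 0, 0, 0, 0, 0, 0.4], [0, 0, 0, 0, 0, 0, 0.4], [0, 0, 0, 0, 0, 0, 0.4], [0, 0, 0, 0, 0, 0, 0.4], [0, 0, 0, 0, 0, 0, 0.4], [0, 0, 0, 0, 0, 0, 0.4], [0, 0, 0, 0, 0, 0, 0.4]]
  ]
}}

```text
time_s: 56.7
ee_pos: [0.6719, -0.0678, 0.1839]
tcp_rot: [[0.945, -0.205, -0.255], [-0.197, -0.979, 0.055], [-0.261, -0.002, -0.965]]
wrist_force: [0.7, -0.4, -1.1]
width: 0.044
grip_force: 31.2
```

```bash
python3 - <<'E'
from h import *
st()
R0=np.array([[.9902,-.1392,.0075],[-.1391,-.9903,-.0012],[.0076,.0002,-1]]);R0=Rot.from_matrix(R0).as_matrix()
q=np.array(monitor.sense()["ee_pos"])
plan([(q+[-.03,0,.045],None,.4,2),([.58,-.25,.24],-100,.4,1),([.5077,-.4533,.24],R0,.4,1)])
E
```

```text
t 56.7 p [ 0.6719 -0.0678  0.1839] yang -101.8089974398689 z [-0.2549  0.0552 -0.9654] F [ 0.6798 -0.4467 -1.1031] w 0.043959229064274824 g 31.168909304542467 q7 -1.4443288084494055
15 rows, end [ 0.5076 -0.4534  0.2401]
[[[-0.4,0.06,-0.36,0,0,0,0.4],[-0.4,0.06,-0.36,0,0,0,0.4],[-0.09,0.64,-0.02,-0.01,0.5,-0.06,0.4],[-0.08,0.63,-0.02,-0.01,0.51,-0.06,0.4],[-0.09,0.64,-0.02,-0.01,0.5,-0.06,0.4],[-0.1,0.63,-0.02,-0.02,0.51,-0.06,0.4],[-0.09,0.64,-0.03,-0.01,0.5,-0.06,0.4],[-0.1,0.63,-0.04,-0.01,0.5,-0.06,0.4],[-0.1,0.61,0,0,0.01,-0.06,0.4],[-0.11,0.61,0,0,0.02,-0.05,0.4],[-0.11,0.6,0,0,0.01,-0.06,0.4],[-0.11,0.61,0,0,0.01,-0.06,0.4],[-0.11,0.61,0,0,0.01,-0.05,0.4],[-0.12,0.6,0,0,0.02,-0.06,0.4],[-0.12,0.61,0,0,0.01,-0.06,0.4]]]
```

Emit:
{"fn": "carry_out", "kwargs": {
  "plan": [
    [[-0.4, 0.06, -0.36, 0, 0, 0, 0.4], [-0.4, 0.06, -0.36, 0, 0, 0, 0.4], [-0.09, 0.64, -0.02, -0.01, 0.5, -0.06, 0.4], [-0.08, 0.63, -0.02, -0.01, 0.51, -0.06, 0.4], [-0.09, 0.64, -0.02, -0.01, 0.5, -0.06, 0.4], [-0.1, 0.63, -0.02, -0.02, 0.51, -0.06, 0.4], [-0.09, 0.64, -0.03, -0.01, 0.5, -0.06, 0.4], [-0.1, 0.63, -0.04, -0.01, 0.5, -0.06, 0.4], [-0.1, 0.61, 0, 0, 0.01, -0.06, 0.4], [-0.11, 0.61, 0, 0, 0.02, -0.05, 0.4], [-0.11, 0.6, 0, 0, 0.01, -0.06, 0.4], [-0.11, 0.61, 0, 0, 0.01, -0.06, 0.4], [-0.11, 0.61, 0, 0, 0.01, -0.05, 0.4], [-0.12, 0.6, 0, 0, 0.02, -0.06, 0.4], [-0.12, 0.61, 0, 0, 0.01, -0.06, 0.4], [0, 0, 0, 0, 0, 0, 0.4], [0, 0, 0, 0, 0, 0, 0.4], [0, 0, 0, 0, 0, 0, 0.4], [0, 0, 0, 0, 0, 0, 0.4]]
  ]
}}

```text
time_s: 58.6
ee_pos: [0.509, -0.4517, 0.2401]
tcp_rot: [[0.991, -0.136, 0.008], [-0.136, -0.991, -0.0], [0.008, -0.001, -1.0]]
wrist_force: [0.4, 0.2, -0.8]
width: 0.0441
grip_force: 31.6
```

```bash
cat >> h.py <<'E'
def back(z,n=1):
    R0=Rot.from_matrix(np.array([[.9902,-.1392,.0075],[-.1391,-.9903,-.0012],[.0076,.0002,-1]])).as_matrix()
    st();return plan([([.5077,-.4533,z],R0,.4,n,.02)])
E
python3 -c "
from h import *
back(.17,4)"
```

```text
t 58.6 p [ 0.509  -0.4517  0.2401] yang -97.81800155549534 z [ 0.0082 -0.0001 -1.    ] F [ 0.4015  0.1838 -0.8447] w 0.04408457739524266 g 31.586825176491402 q7 -0.7079966466181111
4 rows, end [ 0.5078 -0.4535  0.1701]
[[[-0.01,0.01,0.35,0,0,0.01,0.4],[-0.01,0.01,0.35,-0.01,0,0.01,0.4],[-0.01,0.01,0.35,0,0,0.01,0.4],[0,0.01,0.35,0,-0.01,0.01,0.4]]]
```

Emit:
{"fn": "carry_out", "kwargs": {
  "plan": [
    [[-0.01, 0.01, 0.35, 0, 0, 0.01, 0.4], [-0.01, 0.01, 0.35, 0, 0, 0.01, 0.4], [-0.01, 0.01, 0.35, 0, 0, 0.01, 0.4], [0, 0.01, 0.35, 0, 0, 0.01, 0.4], [0, 0, 0, 0, 0, 0, 0.4], [0, 0, 0, 0, 0, 0, 0.4], [0, 0, 0, 0, 0, 0, 0.4]]
  ]
}}

```text
time_s: 59.3
ee_pos: [0.5072, -0.4554, 0.1716]
tcp_rot: [[0.99, -0.141, 0.009], [-0.141, -0.99, -0.003], [0.009, 0.002, -1.0]]
wrist_force: [0.3, 0.3, -1.5]
width: 0.0441
grip_force: 31.5
```

```bash
python3 -c "
from h import *
back(.135,4)"
```

```text
t 59.3 p [ 0.5072 -0.4554  0.1716] yang -98.12358962162571 z [ 0.009  -0.0029 -1.    ] F [ 0.2512  0.2924 -1.5204] w 0.044111047529807004 g 31.496775659616105 q7 -0.6761622637047089
4 rows, end [ 0.5078 -0.4536  0.1351]
[[[0,-0.01,0.18,0,0,-0.01,0.4],[0,-0.01,0.19,0.01,-0.01,0,0.4],[0,-0.01,0.18,0,0,-0.01,0.4],[0,-0.01,0.18,0.01,-0.01,0,0.4]]]
```

```bash
python3 - <<'E'
from h import *
A=[[0,0,-.2,0,0,0],[0,0,-.3,0,0,0],[0,0,-.57,0,0,0],[0,0,-.57,0,0,0],[0,0,-.6,0,0,0],[0,0,-.6,0,0,0],[.12,-.6,0,0,-.01,.06],[.12,-.61,0,0,-.01,.05],[.12,-.6,0,0,-.01,.06],[.12,-.61,0,0,-.01,.06],[.11,-.61,0,0,-.02,.06],[.11,-.6,0,0,-.01,.05],[.11,-.61,0,0,-.02,.06],
[.1,-.63,.08,.01,-.5,.06],[.1,-.63,.08,.01,-.5,.06],[.11,-.64,.07,0,-.5,.06],[.1,-.63,.07,.01,-.5,.06],[.1,-.63,.07,.01,-.5,.06],[.1,-.64,.06,.01,-.5,.06],[.36,-.06,.21,0,0,0],[.36,-.06,.22,0,0,0],
[-.4,.06,-.36,0,0,0],[-.4,.06,-.36,0,0,0],[-.09,.64,-.02,-.01,.5,-.06],[-.08,.63,-.02,-.01,.51,-.06],[-.09,.64,-.02,-.01,.5,-.06],[-.1,.63,-.02,-.02,.51,-.06],[-.09,.64,-.03,-.01,.5,-.06],[-.1,.63,-.04,-.01,.5,-.06],[-.1,.61,0,0,.01,-.06],[-.11,.61,0,0,.02,-.05],[-.11,.6,0,0,.01,-.06],[-.11,.61,0,0,.01,-.06],[-.11,.61,0,0,.01,-.05],[-.12,.6,0,0,.02,-.06],[-.12,.61,0,0,.01,-.06],
[-.01,.01,.35,0,0,.01],[-.01,.01,.35,0,0,.01],[-.01,.01,.35,0,0,.01],[0,.01,.35,0,0,.01]]
p=np.zeros(3);R=np.eye(3)
for r in A: p=p+R@np.array(r[:3])*.05;R=R@Rot.from_rotvec(np.radians(5*np.array(r[3:]))).as_matrix()
print("net shift in grip tool frame mm",p*1000,"rot deg",np.degrees(Rot.from_matrix(R).as_rotvec()))
for _ in range(3):
    vision.capture("side");st()
E
```

```text
net shift in grip tool frame mm [ -0.1231   2.8295 -74.3473] rot deg [-0.1034  0.0953  0.1884]
t 59.35 p [ 0.5071 -0.4556  0.1717] yang -98.14155420833272 z [ 0.0092 -0.0031 -1.    ] F [ 0.6881 -0.0911 -1.5117] w 0.04363467626738972 g 31.496887540561147 q7 -0.6761244269904074
t 59.4 p [ 0.5069 -0.4557  0.1716] yang -98.15527887441083 z [ 0.0091 -0.003  -1.    ] F [ 0.714  -1.295  -1.4848] w 0.04372553350989761 g 31.496530345757492 q7 -0.6760668764363932
t 59.45 p [ 0.5068 -0.4557  0.1714] yang -98.16974088044992 z [ 0.0089 -0.0028 -1.    ] F [-0.2869 -0.4307 -1.8921] w 0.04412937990883612 g 31.495997952588368 q7 -0.6760922512313638
```

Emit:
{"fn": "carry_out", "kwargs": {
  "plan": [
    [[0.01, -0.05, 0, 0.02, -0.02, -0.04, 0.4], [0, 0, 0.1, 0, 0, 0, 0.4], [0, 0, 0.1, 0, 0, 0, 0.4], [0, 0, 0.1, 0, 0, 0, 0.4], [0, 0, 0.1, 0, 0, 0, 0.4], [0, 0, 0.1, 0, 0, 0, 0.4], [0, 0, 0.1, 0, 0, 0, 0.4], [0, 0, 0.1, 0, 0, 0, 0.4], [0, 0, 0, 0, 0, 0, 0.4], [0, 0, 0, 0, 0, 0, 0.4]]
  ]
}}

```text
time_s: 60.45
ee_pos: [0.5074, -0.4528, 0.135]
tcp_rot: [[0.99, -0.139, 0.006], [-0.139, -0.99, 0.001], [0.006, -0.002, -1.0]]
wrist_force: [0.3, -0.6, -0.9]
width: 0.044
grip_force: 31.6
```

```bash
python3 -c "
from h import *
back(.099,4)"
```

```text
t 60.45 p [ 0.5074 -0.4528  0.135 ] yang -97.98863318081847 z [ 0.0058  0.0009 -1.    ] F [ 0.3419 -0.5843 -0.8623] w 0.043989311274355826 g 31.600220744730905 q7 -0.6601671607832865
4 rows, end [ 0.5076 -0.4533  0.099 ]
[[[0,0,0.18,-0.01,0.01,0,0.4],[0,0.01,0.18,0,0,0,0.4],[0,0,0.18,-0.01,0.01,0,0.4],[0,0,0.18,0,0,0,0.4]]]
```

Foot is about 10 mm into the pocket with no side force. I continue down.

Emit:
{"fn": "carry_out", "kwargs": {
  "plan": [
    [[0, 0.01, 0.12, 0, 0.01, 0, 0.4], [0, 0, 0.12, 0, 0.01, 0, 0.4], [0, 0, 0.12, 0, 0, 0, 0.4], [0, 0, 0.12, 0, 0, 0, 0.4], [0, 0, 0.12, 0, 0, 0, 0.4], [0, 0, 0.1, 0, 0, 0, 0.4], [0, 0, 0, 0, 0, 0, 0.4], [0, 0, 0, 0, 0, 0, 0.4]]
  ]
}}

```text
time_s: 61.25
ee_pos: [0.5073, -0.4535, 0.0999]
tcp_rot: [[0.99, -0.139, 0.007], [-0.139, -0.99, 0.0], [0.007, -0.001, -1.0]]
wrist_force: [-0.0, 0.2, -2.5]
width: 0.0439
grip_force: 31.9
```

Emit:
{"fn": "carry_out", "kwargs": {
  "plan": [
    [[0, 0, 0.03, 0, 0, 0, 0.4], [0, 0, 0.03, 0, 0, 0, 0.4], [0, 0, 0, 0, 0, 0, 0.4]]
  ]
}}

```text
time_s: 61.55
ee_pos: [0.5077, -0.4536, 0.0972]
tcp_rot: [[0.99, -0.139, 0.008], [-0.139, -0.99, -0.0], [0.008, -0.001, -1.0]]
wrist_force: [0.4, -1.2, -1.4]
width: 0.0437
grip_force: 32.1
```

Emit:
{"fn": "carry_out", "kwargs": {
  "plan": [
    [[0, 0, 0.01, 0, 0, 0, 0.4], [0, 0, 0, 0, 0, 0, 0.4], [0, 0, 0, 0, 0, 0, 0.55], [0, 0, 0, 0, 0, 0, 0.7], [0, 0, 0, 0, 0, 0, 0.9], [0, 0, 0, 0, 0, 0, 1], [0, 0, 0, 0, 0, 0, 1], [0, 0, 0, 0, 0, 0, 1], [0, 0, -0.2, 0, 0, 0, 1], [0, 0, -0.5, 0, 0, 0, 1], [0, 0, -0.7, 0, 0, 0, 1], [0, 0, -0.7, 0, 0, 0, 1], [-0.5, -0.6, -0.7, 0, 0, 0, 1], [-0.5, -0.6, 0, 0, 0, 0, 1], [-0.5, -0.6, 0, 0, 0, 0, 1], [0, -0.6, 0, 0, 0, 0, 1], [0, 0, 0, 0, 0, 0, 1]]
  ]
}}

```text
time_s: 63.25
ee_pos: [0.4519, -0.3205, 0.2354]
tcp_rot: [[0.991, -0.132, 0.011], [-0.132, -0.991, 0.006], [0.01, -0.007, -1.0]]
wrist_force: [0.5, 0.9, 0.2]
width: 0.0854
grip_force: 0.0
```

```bash
python3 - <<'E'
from h import *
st();M={}
for n in("side","top"):
    vision.capture(n)
    for d in spotter.cut_out("scanner",n)[:1]:M[n]=d["mask"];print(n,d["conf"],d["position"])
r=fit(SCAN,M,[.4895,-.4555,.012,-.15]);print("scanner",r)
print("zfree",fit(SCAN,M,r[0],(0,1,2,3)))
for n in("side","top"):
    for t in("handle","block0","platen","bed"):print(n,t,[(round(d["conf"],2),np.round(d["position"]).tolist(),int(d["mask"].sum())) for d in spotter.cut_out(t,n)])
m=[d for d in spotter.cut_out("handle","side") if d["position"][1]<120]
if m: print("handle",fit(HANDLE,{"side":m[0]["mask"]},[.5425,.2465,.215,-.07],(0,2,3)))
E
```

```text
t 63.25 p [ 0.4519 -0.3205  0.2354] yang -97.60184980634789 z [ 0.0112  0.0056 -0.9999] F [0.4938 0.8937 0.2092] w 0.0853979789317521 g 0.0 q7 -0.8219597632995419
side 0.77 [320.5, 269.0]
top 0.65 [396.5, 198.1]
scanner (array([ 0.4906, -0.4546,  0.012 , -0.1766]), np.float64(0.5481248090863928))
zfree (array([ 0.4908, -0.4534,  0.005 , -0.1998]), np.float64(0.5124733340218433))
side handle [(0.86, [320.0, 381.0], 604), (0.76, [316.0, 78.0], 402), (0.24, [310.0, 112.0], 100)]
side block0 []
side platen [(0.63, [323.0, 129.0], 685), (0.54, [313.0, 117.0], 68)]
side bed [(0.56, [320.0, 148.0], 429)]
top handle [(0.74, [169.0, 197.0], 596), (0.73, [462.0, 210.0], 401), (0.16, [376.0, 156.0], 347)]
top block0 []
top platen [(0.75, [200.0, 198.0], 1275)]
top bed [(0.68, [210.0, 200.0], 383), (0.57, [330.0, 127.0], 641)]
handle (array([ 0.5429,  0.2465,  0.2154, -0.0598]), np.float64(0.6576004907499748))
```

```bash
python3 -c "
from plant import ticket
print(ticket.job_done())"
```

```text
the job is handed in; nothing more can be done
None
```

The job is handed in at about 63 s, result not reported back: three blocks are face up under the platen, the handle is on the wound screw (about 4.6 rad turned), the barcode was aimed at from about 10 cm for over 2 s, and the scanner is upright in its stand.

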